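Lock a knife handle in the drilling jig with its cam knob

TASK

Push the wooden knife handle along the jig until its brass end sits fully home against the end stop, gently. Then turn the black cam knob clockwise (seen from above) until the sprung presser drops into the cam's notch and clamps the handle; stop as soon as it has dropped, do not force the knob on against the notch, and let go. Leave the other things on the bench where they are.

Things in the scene. Friction and masses are not known exactly. Their poses are not given: they have to be found in the camera images.
- jig: Drilling jig fixed to the bench: aluminium plate 260 (x) x 200 (y) x 15 mm; origin at the centre of its underside, z up. In its frame the handle lies on the plate in a channel along x, between a steel fence (inner face y = -70 mm, x from 0 to 85, top z = 33) and the presser's pad: 28 mm wide while the presser is held back. Knob axis at x = 40, y = 15 mm.
- stop_face (a point): Centre of the steel end stop's face towards the handle, at (85, -58, 31) mm in the jig's frame, axes as the jig's. The stop is 50 mm wide and its top is 42 mm above the bench. It is rigid: meet it slowly and stop at a few newtons; 40 N on the jig is too much.
- handle: Loose knife handle: dark wood block 110 (x) x 24 (y) x 32 mm high, about 0.14 kg, the last 14 mm at +x brass. Origin at the centre of its underside. It lies in the channel, brass end towards the stop and 25 to 55 mm short of it, with 4 mm sideways play. Its bare end (x = -55 mm) sticks out of the channel towards the robot. At home its origin is at x = 30 mm in the jig's frame.
- cam_knob: Black upright grip bar, 50 (own x) x 14 (own y) x 35 mm, on a vertical spindle. Origin on the spindle's axis at the height to grip, 74 mm above the bench; the bar reaches 24 mm below it and 11 above. It turns with light drag (under 0.2 Nm) and stays where left. The notch lies at a different angle to the bar each time: it is met after 0.4 to 1.4 rad clockwise from above (negative about z).
- cam_disc (a point): Middle of the top of the steel cam disc (radius 30, 12 mm thick) on the knob's axis, 40 mm above the bench. As its notch comes to the roller, the presser slides in over about 0.2 rad of turn, is fully in over the next 0.06 rad or so, then the notch's far side is a hard stop for the roller: 15 N between them (about 0.45 Nm at the knob) is too much.
- presser: Sprung steel presser with a roller that rides on the cam's +y side (jig frame); spring 5 to 6 N. Origin at the middle of its pad's face towards the handle, axes as the jig's; pad 50 mm along x, 18 to 36 mm above the bench. Held back, its origin is at y = -42 to -43 mm in the jig's frame; dropped in the notch it has slid 3 to 4 mm to y = -46 and presses the handle against the fence.
- roller (a point): Top of the presser's brass roller (8 mm across), 44 mm above the bench; moves with the presser. Behind it (y 77 to 89 mm in the jig's frame) stands the spring housing, 37 mm high.
- pin_cup: Bystander: steel cup, 44 mm across, 35 mm high, on the jig's plate. Leave it.
- whetstone: Bystander: grey stone 150 x 50 x 22 mm beside the jig. Leave it.
- scale_a: Bystander: dark wooden handle scale 120 x 36 x 8 mm lying beyond the jig. Leave it.
- epoxy_jar: Bystander: small jar, 48 mm across, 60 mm high, beside the jig. Leave it.
- flat_rasp: Bystander: flat rasp with wooden handle, 260 mm long, 22 mm high, lying beside the jig. Leave it.
Things that resemble listed ones, but are neither listed nor needed, are in the scene too. What is shaped like the handle but purple is not meant.

How it is judged:
On the way, in this order (a step that is already met when the one before it is completed fails the run):
1. the handle's brass end is home against the end stop (within 1.5 mm), the presser still held back (x of handle_front in the frame of jig above 0.0835 m and y of presser in the frame of jig above -0.0435 m), for 0.2 s.
2. the presser has dropped into the notch (its pad 3 mm or more past -42 mm) (y of presser in the frame of jig below -0.045 m), for 0.2 s.
At the end, for the whole second after the job is handed in: The handle's brass end is within 1.5 mm of the end stop and lies straight in the channel (within 0.04 rad); the presser is in the notch, its pad's face at y = -45 to -47.5 mm in the jig's frame, and presses on the handle with more than 2 N; handle and knob are at rest and nothing is touched (x of handle_front in the frame of jig above 0.0835 m and y of presser in the frame of jig between -0.0475 and -0.045 m and contact force between presser and handle above 2 N and angle between the x axis of handle and the x axis of jig, either way round below 0.04 rad and linear speed of handle below 0.01 m/s and angular speed of cam_knob below 0.05 rad/s).
It fails at once if the cam is forced against the presser's roller: more than 15 N between them (contact force between presser and cam_knob above 15 N).
It fails at once if the handle is rammed: more than 40 N against the jig (contact force between handle and jig above 40 N).
It fails at once if a bystander is moved by more than 20 mm (distance of any of pin_cup, whetstone, scale_a, epoxy_jar, flat_rasp from where it was at the start of the episode above 0.02 m).
It also fails if it takes over 64 s, if anything falls off the work surface, if the arm or the gripper's body presses on something with over 40 N, if the wrist force passes 120 N, or if a joint passes its speed limit or range.

ROBOT

A 6-joint arm with a two-finger parallel gripper is mounted at the origin on the work surface. World frame = base frame: x ahead of the robot, y to its left, z up, the work surface at z = 0. Lengths are in m, angles in rad, forces in N, time in s.
With the tool pointing down it reaches from about 0.2 to 0.875 m from the base axis. Payload 3.4 kg.
Tool frame: the origin (TCP) lies on the centre line of the jaws, within the pads' length; the fingertips stand 8 mm ahead of it and the grasp point (between the pads) lies 11 mm behind it; z points along the fingers, y is the direction in which the jaws open and shut (so a half turn about z gives the same grasp; the last joint's range is limited). The gripper opens to 94 mm and grips with 3 to 60 N. Pads are 16 mm wide; open, the fingers measure 119 mm over their backs; the gripper's body (75 mm by 177 mm) begins 78 mm behind the grasp point.
Start: joints at [-1.264, 0.276, 1.505, -0, 1.361, -0.121], TCP at [0.239, -0.523, 0.184] pointing down, gripper open.
Joint ranges: [-2.89, 2.89], [-0.75, 2.08], [0.22, 2.7], [-1.18, 4.32], [0.11, 2.71], [-2.7, 2.7]. Speed limits (rad/s): [2.57, 2.57, 3.14, 3.14, 3.14, 3.14].

INTERFACE

Orientations are given as a 3x3 rotation matrix whose columns are the frame's x, y, z axes.
In Python, from workcell import r, cams, ticket gives the robot as it stands. The module is installed in compiled form; this text tells all that it offers.
- The arm moves only by the tool arm_command, never from a script. Its argument "series" is a list of rows, each a list of 2 entries, a list of its own where there are three numbers: the shift along the tool's x, y, z in mm, then the turn about the tool's z in degrees. A call has exactly 5 rows; each row is the pose to reach, as a shift and turn from the pose commanded when the call began, along the tool's axes at that moment; what a row does not reach only later rows make up. A row lasts 1/12 s, in which the tool goes at most 41.7 mm and 7.16 degrees, less where a joint would pass 70% of its speed; a pose out of reach is approached as far as the arm can. A call with a gripper value outside its range is refused whole. "gripper" is the closure in counts, from 0 (fully open) to 255 (shut), set as the call begins (left out, the last holds). The fingers move at their own pace and stop on an object; "grip_force" is the grip in N (left out, the last holds). Time passes only in rows, so rows that repeat a pose let the fingers close, or fill a call up. It gives the time, the measured TCP pose, the force and the opening at its end, in the units of the state.
- r.get_obs(): the state, without advancing time (a new reading comes with each control period).
- cams.grab_frame(name): name is "scene" or "top" or "wrist"; returns a dict with "frame" (400x640x3 uint8, red, green, blue), "depth" (400x640 float32, m along the optical axis (not along the pixel's ray), 0 where there is no reading), "intrinsics" (3x3 intrinsics, pixels), "extrinsics" (4x4, takes a point from world to camera coordinates). Camera axes: x right, y up, looking along -z (the intrinsics and any distortion apply to the point x, -y, -z); pixel columns grow to the right and rows downward; lengths in m; the calibration is good to about 2 mm. A picture is of the moment at which its call begins.
- ticket.job_done(): hands the job in, once; it reports no verdict.
The state is a dict: "t": time; "joint_pos": joint angles; "qd": joint speeds; "effort": joint torques, N m; "position": TCP position; "ee_rot": TCP orientation; "wrist_force": force on the tool from outside, world axes, zero at the start; "ft_torque": the same for the moment, N m; "grip_width": opening from 0.0 (shut) to 1.0 (fully open).
Only numpy, scipy, OpenCV 4.12 (cv2) and the standard library are available. Lean on these libraries where they do the work, as an engineer would, in place of code of your own. Each camera call takes 0.05 s, during which the arm holds its last target.

## Working session

There is one attempt and no reset: what is moved stays moved. The work goes in short steps, Python scripts to look and compute and a tool call to move; the robot and the scene stay as the last step left them, time stands still between calls to the robot, and variables do not carry over. Pictures are saved under pics/ and viewed, and the job is handed in when it is done.

Besides the shell and the picture viewer there is one more tool, called after "Call:" by a JSON object that holds its "method" and its "body", one argument or row to a line. arm_command: Moves the arm, as the interface text tells. Its arguments: {"type":"object","properties":{"series":{"type":"array","items":{"type":"array"}},"gripper":{"type":"number"},"grip_force":{"type":"number"}},"required":["series"]}

```bash
mkdir -p pics; cat > h.py <<'E'
import numpy as np, cv2
from workcell import r, cams, ticket
def grab(n,tag):
    f=cams.grab_frame(n); cv2.imwrite(f'pics/{tag}.png',f['frame'][:,:,::-1]); np.savez(f'pics/{tag}.npz',**{k:np.asarray(v) for k,v in f.items()}); return f
def load(tag): return dict(np.load(f'pics/{tag}.npz'))
def ray(f,u,v):
    K=f['intrinsics'];E=f['extrinsics'];d=np.linalg.inv(K)@np.array([u,v,1.]);d=np.array([d[0],-d[1],-d[2]])
    R=E[:3,:3];return -R.T@E[:3,3],R.T@d
def onz(f,u,v,z):
    o,d=ray(f,u,v);return o+d*(z-o[2])/d[2]
def dep(f,u,v):
    o,d=ray(f,u,v);return o+d*f['depth'][int(v),int(u)]
E
python3 - <<'E'
from h import *
for n in('scene','top','wrist'):
    f=grab(n,n+'0'); print(n,f['intrinsics'].tolist(),np.round(f['extrinsics'],3).tolist())
o=r.get_obs();print(o)
E
```

```text
scene [[473.4742415701797, 0.0, 326.0569575960736], [0.0, 473.4742415701797, 197.59414169569328], [0.0, 0.0, 1.0]] [[-0.506, 0.862, 0.014, 0.313], [-0.67, -0.403, 0.623, 0.326], [0.543, 0.306, 0.782, -1.501], [0.0, 0.0, 0.0, 1.0]]
top [[398.9573266744347, 0.0, 320.62719545210564], [0.0, 398.9573266744347, 198.14878925641867], [0.0, 0.0, 1.0]] [[-0.027, -1.0, -0.003, -0.017], [0.987, -0.028, 0.157, -0.567], [-0.157, 0.001, 0.988, -0.748], [0.0, 0.0, 0.0, 1.0]]
wrist [[283.7413544580096, 0.0, 318.9908633065367], [0.0, 283.7413544580096, 201.24843225565712], [0.0, 0.0, 1.0]] [[0.415, -0.91, -0.002, -0.575], [0.875, 0.399, -0.275, 0.029], [0.251, 0.112, 0.961, -0.393], [0.0, 0.0, 0.0, 1.0]]
{'t': 0.15, 'joint_pos': array([-1.26401155e+00,  2.76429141e-01,  1.50582694e+00, -3.13239677e-05,
        1.36068236e+00, -1.21020975e-01]), 'qd': array([ 0.00155621,  0.00046196, -0.00395   ,  0.00196482,  0.00092739,
       -0.0009735 ]), 'effort': array([ 1.56035305e-03, -4.04926407e+01, -2.37431628e+01,  7.00380653e-02,
        3.15041828e-02, -9.43245755e-05]), 'position': array([ 0.23838986, -0.52276323,  0.18322133]), 'ee_rot': array([[ 9.09875588e-01,  4.14880976e-01, -4.35625874e-04],
       [ 4.14881184e-01, -9.09874706e-01,  1.27370016e-03],
       [ 1.32069003e-04, -1.33964166e-03, -9.99999094e-01]]), 'wrist_force': array([-1.31831111, -0.88532269,  0.19703935]), 'ft_torque': array([ 0.03484467,  0.02605118, -0.01037313]), 'grip_width': 0.9978113927498728}
```

View pics/top0.png

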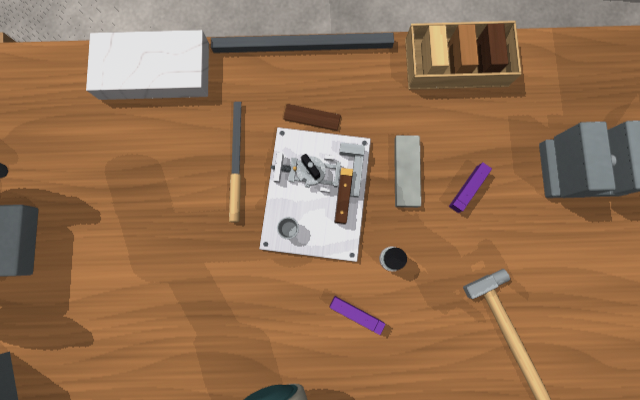

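View pics/scene0.png

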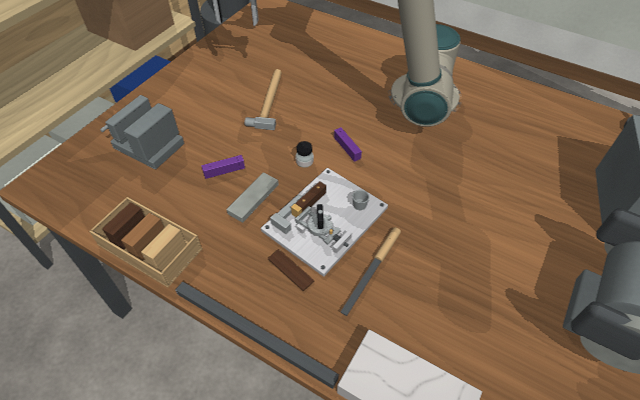

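```bash
python3 - <<'E'
from h import *
im=cv2.imread('pics/top0.png')[115:275,250:410]
cv2.imwrite('pics/c1.png',cv2.resize(im,(600,600),interpolation=cv2.INTER_CUBIC))
im=cv2.imread('pics/scene0.png')[160:280,250:400]
cv2.imwrite('pics/c2.png',cv2.resize(im,(750,600),interpolation=cv2.INTER_CUBIC))
E
```

```text
(no output)
```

View pics/c1.png

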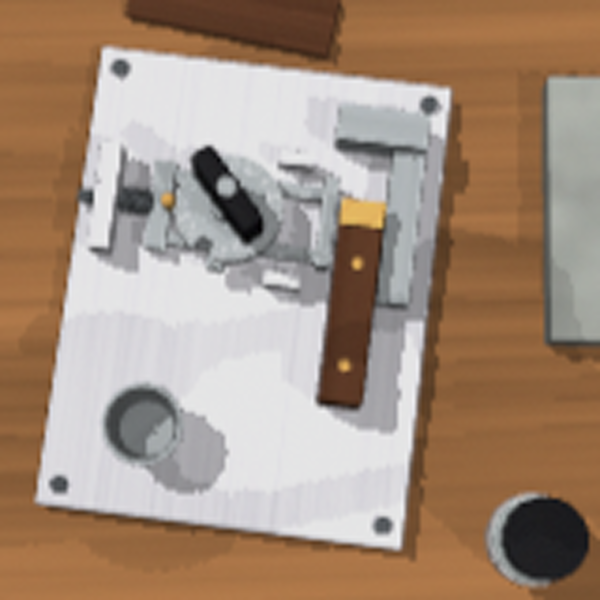

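View pics/c2.png

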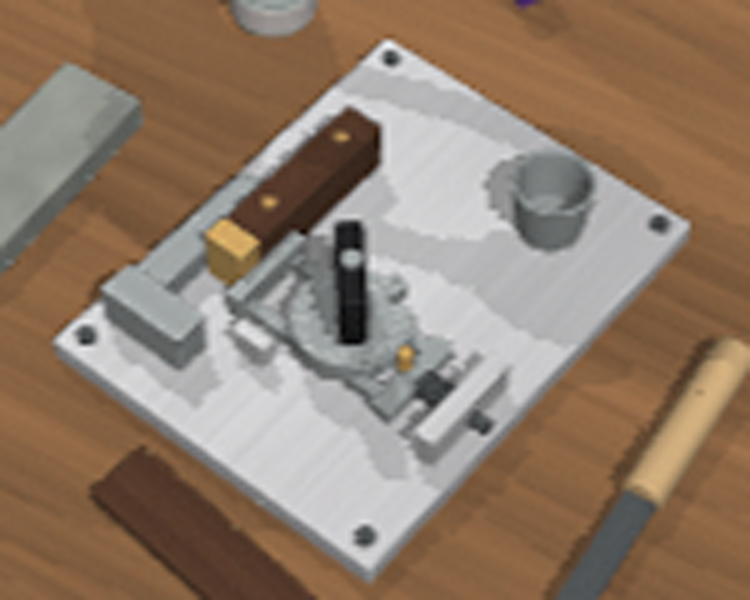

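```bash
python3 - <<'E'
from h import *
f=load('top0')
m=f['frame'].min(2)>0
C={k:(250+u/3.75,115+v/3.75) for k,(u,v) in dict(ul=(103,47),ur=(452,88),lr=(402,549),ll=(37,503)).items()}
P={k:onz(f,*c,0.015) for k,c in C.items()}
for k,c in C.items(): print(k,np.round(P[k],4))
g=load('scene0')
S={k:(250+u/5,160+v/5) for k,(u,v) in dict(lr=(388,40),ll=(690,226),ul=(370,567),ur=(54,344)).items()}
Q={k:onz(g,*S[k],0.015) for k in S}
for k in S: print('s',k,np.round(Q[k],4))
for X in(P,Q):
    c=sum(X.values())/4; d=X['ul']+X['ur']-X['ll']-X['lr']; e=X['ul']+X['ll']-X['ur']-X['lr']
    print('c',c,'x len',np.linalg.norm(d)/2,'y',np.linalg.norm(e)/2,'yaw',np.arctan2(d[1],d[0]),np.arctan2(-e[0],e[1]))
def tp(u,v,z): return onz(f,250+u/3.75,115+v/3.75,z)
def sp(u,v,z): return onz(g,250+u/5,160+v/5,z)
print('knob top', tp(227,187,.085), sp(351,259,.085), dep(f,310,164))
print('handle top corners', [np.round(tp(u,v,.047),4) for u,v in((341,197),(385,202),(361,407),(318,402))])
print([np.round(sp(u,v,.047),4) for u,v in((345,108),(381,128),(240,250),(206,228))])
print('roller',tp(167,200,.044),sp(405,351,.044))
print('depth handle', dep(f,342,190))
E
```

```text
ul [0.7249 0.055  0.015 ]
ur [ 0.6952 -0.1412  0.015 ]
lr [ 0.4398 -0.1024  0.015 ]
ll [0.4697 0.0933 0.015 ]
s lr [ 0.4414 -0.0993  0.015 ]
s ll [0.4718 0.0964 0.015 ]
s ul [0.7246 0.0568 0.015 ]
s ur [ 0.6976 -0.138   0.015 ]
c [ 0.58241482 -0.02381809  0.015     ] x len 0.25815826641601214 y 0.19816775140265022 yaw -0.14988384139677183 -0.1507880105379449
c [ 0.58385775 -0.02105355  0.015     ] x len 0.2575232549058942 y 0.19738601557031277 yaw -0.15271183802464844 -0.14616748336565563
knob top [ 0.62433283 -0.01480651  0.085     ] [ 0.62379116 -0.01394328  0.085     ] [ 0.62602156 -0.01383152  0.08515513]
handle top corners [array([ 0.6265, -0.0747,  0.047 ]), array([ 0.6231, -0.0981,  0.047 ]), array([ 0.5137, -0.0812,  0.047 ]), array([ 0.517 , -0.0588,  0.047 ])]
[array([ 0.5183, -0.0804,  0.047 ]), array([ 0.5203, -0.0579,  0.047 ]), array([ 0.6224, -0.0774,  0.047 ]), array([ 0.6196, -0.0989,  0.047 ])]
roller [0.62820082 0.01847439 0.044     ] [0.63079274 0.0201586  0.044     ]
depth handle [ 0.58112994 -0.07537359  0.04468775]
```

```bash
cat >> h.py <<'E'
JC=np.array([0.583,-0.0225]);JY=-0.150
def j2w(x,y):
    c,s=np.cos(JY),np.sin(JY);return JC+np.array([c*x-s*y,s*x+c*y])
def w2j(p):
    c,s=np.cos(JY),np.sin(JY);d=np.asarray(p)[:2]-JC;return np.array([c*d[0]+s*d[1],-s*d[0]+c*d[1]])
def plan(x,y,z,yaw=None):
    o=r.get_obs();R=o['ee_rot'];d=np.array([x,y,z])-o['position'];cy=np.arctan2(R[1,0],R[0,0])
    print('t',round(o['t'],2),'shift mm',np.round(R.T@d*1000,1),'yaw now',round(cy,3),'turn deg',None if yaw is None else round(np.degrees(cy-yaw),2),'F',np.round(o['wrist_force'],2),'q6',round(o['joint_pos'][5],3))
E
python3 - <<'E'
from h import *
t=j2w(-.085,-.057);print(t);plan(*t,.184,JY)
f=load('top0')
def tp(u,v,z): return w2j(onz(f,250+u/3.75,115+v/3.75,z))
print('roller',tp(167,200,.044),'disc',tp(227,200,.04),'notch',tp(205,245,.04))
n=tp(205,245,.04)-[.04,.015];print(n,'rad from +y ccw',np.arctan2(n[1],n[0])-np.pi/2)
E
```

```text
[ 0.49043648 -0.06615771]
t 0.15 shift mm [ 4.188e+02 -3.109e+02 -3.000e-01] yaw now 0.428 turn deg 33.11 F [-1.32 -0.89  0.2 ] q6 -0.121
roller [0.03857013 0.04726902] disc [0.04340891 0.01553586] notch [0.01741777 0.02413393]
[-0.02258223  0.00913393] rad from +y ccw 1.1864389796675767
```

Call:
{"method": "arm_command", "body": {
  "series": [
    [[28,-21,0],0],
    [[56,-42,0],0],
    [[84,-62,0],0],
    [[112,-83,0],0],
    [[140,-104,0],0]
  ],
  "gripper": 255,
  "grip_force": 20
}}

```text
t: 0.57
position: [0.3231, -0.3689, 0.1836]
ee_rot: [[0.91, 0.414, -0.0], [0.414, -0.91, 0.0], [0.0, -0.0, -1.0]]
wrist_force: [0.4, 0.2, 0.1]
grip_width: 0.68
```

Call:
{"method": "arm_command", "body": {
  "series": [
    [[28,-21,0],0],
    [[56,-42,0],0],
    [[84,-62,0],0],
    [[112,-83,0],0],
    [[140,-104,0],0]
  ]
}}

```text
t: 0.98
position: [0.4074, -0.2161, 0.1838]
ee_rot: [[0.91, 0.415, -0.0], [0.415, -0.91, 0.0], [-0.0, -0.0, -1.0]]
wrist_force: [0.3, -0.8, -0.2]
grip_width: 0.325
```

Call:
{"method": "arm_command", "body": {
  "series": [
    [[28,-21,0],0],
    [[56,-42,0],0],
    [[84,-62,0],0],
    [[112,-83,0],0],
    [[139,-103,0],0]
  ]
}}

```text
t: 1.4
position: [0.4911, -0.0645, 0.1837]
ee_rot: [[0.91, 0.415, -0.0], [0.415, -0.91, 0.0], [-0.0, -0.0, -1.0]]
wrist_force: [0.7, 0.4, 0.3]
grip_width: 0.009
```

Call:
{"method": "arm_command", "body": {
  "series": [
    [[0,0,15],7],
    [[0,0,30],14],
    [[0,0,45],21],
    [[0,0,60],28],
    [[0,0,70],33.1]
  ]
}}

```text
t: 1.82
position: [0.4898, -0.0659, 0.1123]
ee_rot: [[0.988, -0.154, -0.002], [-0.154, -0.988, 0.0], [-0.002, -0.0, -1.0]]
wrist_force: [-0.3, -0.5, 0.1]
grip_width: 0.006
```

Look with the wrist camera for a closer measurement.

```bash
python3 - <<'E'
from h import *
f=grab('wrist','wrist1'); plan(*j2w(-.085,-.057),.030,JY)
E
```

```text
t 1.87 shift mm [ 2.4  0.2 80.8] yaw now -0.157 turn deg -0.39 F [-1.17  0.72 -1.42] q6 1.453
```

View pics/wrist1.png

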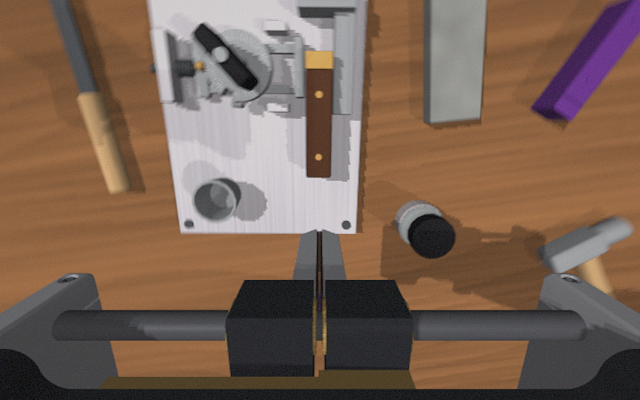

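Wrist view: handle from brass (319,60) to bare end (318,177), fingers at (319,235) in line with it. Descend behind it.

Call:
{"method": "arm_command", "body": {
  "series": [
    [[0,0,20],0],
    [[0,0,40],0],
    [[0,0,60],0],
    [[0,0,75],0],
    [[0,0,82],-0.4]
  ]
}}

```text
t: 2.28
position: [0.4894, -0.0661, 0.0302]
ee_rot: [[0.99, -0.141, -0.003], [-0.141, -0.99, 0.001], [-0.003, -0.0, -1.0]]
wrist_force: [0.1, 0.2, -0.4]
grip_width: 0.003
```

Call:
{"method": "arm_command", "body": {
  "series": [
    [[3,0,0],0],
    [[6,0,0],0],
    [[9,0,0],0],
    [[12,0,0],0],
    [[12,0,0],0]
  ]
}}

```text
t: 2.7
position: [0.5045, -0.0686, 0.0329]
ee_rot: [[0.99, -0.142, 0.003], [-0.142, -0.99, -0.001], [0.003, 0.0, -1.0]]
wrist_force: [-0.5, 0.1, -0.6]
grip_width: 0.004
```

```bash
python3 - <<'E'
from h import *
f=grab('top','top2'); o=r.get_obs();print(w2j(o['position']),o['position'],o['wrist_force'])
im=cv2.imread('pics/top2.png')[115:275,250:410]
cv2.imwrite('pics/c3.png',cv2.resize(im,(600,600),interpolation=cv2.INTER_CUBIC))
E
```

```text
[-0.07144404 -0.05725763] [ 0.50380172 -0.06843823  0.03264399] [ 0.15105286 -0.3940758   0.11941106]
```

View pics/c3.png

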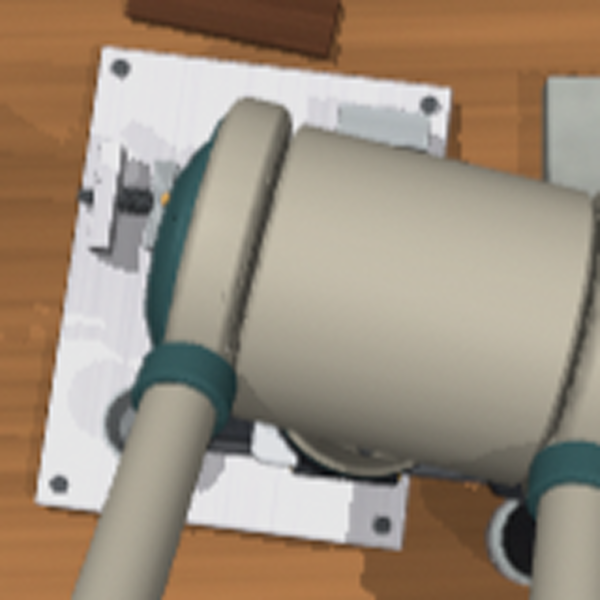

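Call:
{"method": "arm_command", "body": {
  "series": [
    [[3,0,0],0],
    [[6,0,0],0],
    [[9,0,0],0],
    [[12,0,0],0],
    [[15,0,0],0]
  ]
}}

```text
t: 3.17
position: [0.5179, -0.0703, 0.0319]
ee_rot: [[0.99, -0.142, 0.0], [-0.142, -0.99, -0.0], [0.0, 0.0, -1.0]]
wrist_force: [-0.2, 0.7, 0.4]
grip_width: -0.0
```

Call:
{"method": "arm_command", "body": {
  "series": [
    [[3,0,0],0],
    [[6,0,0],0],
    [[9,0,0],0],
    [[12,0,0],0],
    [[13,0,0],0]
  ]
}}

```text
t: 3.58
position: [0.531, -0.0723, 0.0319]
ee_rot: [[0.99, -0.142, 0.0], [-0.142, -0.99, -0.0], [0.001, 0.0, -1.0]]
wrist_force: [-0.1, -0.6, -0.5]
grip_width: 0.002
```

```bash
python3 - <<'E'
from h import *
f=grab('wrist','wrist2'); g=grab('scene','scene2');o=r.get_obs();print(w2j(o['position']),o['position'],o['wrist_force'])
im=cv2.imread('pics/scene2.png')[160:280,250:400]
cv2.imwrite('pics/c4.png',cv2.resize(im,(750,600),interpolation=cv2.INTER_CUBIC))
E
```

```text
[-0.04438496 -0.05693519] [ 0.53060515 -0.07216307  0.03180957] [-0.72952552  0.79645741  0.25319631]
```

View pics/wrist2.png

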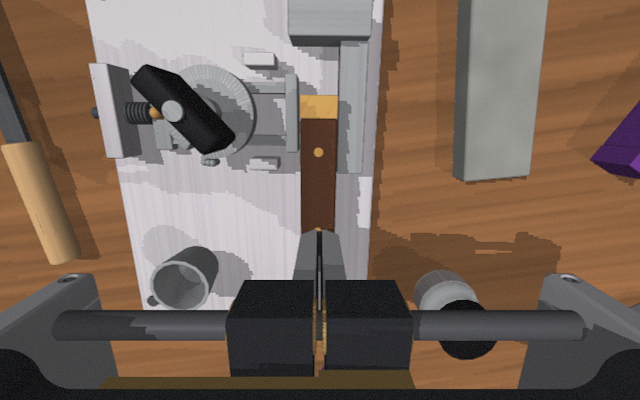

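View pics/c4.png

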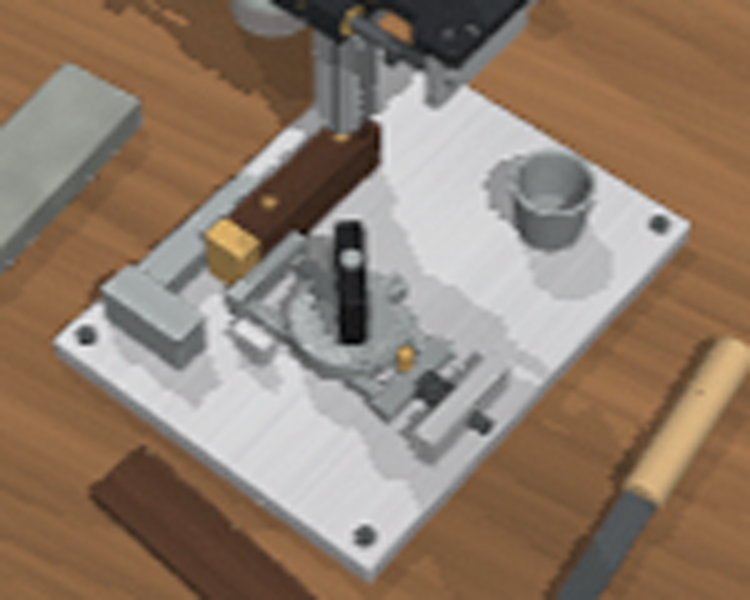

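```bash
python3 - <<'E'
from h import *
def proj(f,p):
    q=f['extrinsics']@np.append(p,1);k=f['intrinsics']@np.array([q[0],-q[1],-q[2]]);return k[:2]/k[2]
g=load('scene2');w=load('wrist2');o=r.get_obs();p=o['position'];print(p)
tip=p+np.array([0,0,-.008])
u,v=proj(g,tip);print('tip scene crop',(u-250)*5,(v-160)*5); print('wrist',proj(w,tip))
for jx in(-.06,-.0297,-.0527): 
    for f,n in((g,'s'),(w,'w')):
        q=proj(f,np.append(j2w(jx,-.057),.047)); print(jx,n,q, (q-[250,160])*5)
print('wrist brass front',[w2j(onz(w,319,v,.047)) for v in (95,118,230)])
print('depth pts',[dep(w,319,v) for v in(100,110,150,200,225,235)])
w1=load('wrist1');print('w1 brass',[w2j(onz(w1,319,v,.047)) for v in (52,68,177)])
print('scene2 depth at finger', [dep(g,319,v) for v in (170,178,184,187,190)])
E
```

```text
[ 0.53060515 -0.07216307  0.03180957]
tip scene crop 346.30999737136847 159.22505090523572
wrist [317.8347474  227.30793149]
-0.06 s [323.1669483  182.42112121] [365.83474148 112.10560606]
-0.06 w [317.66028192 259.15290628] [338.30140961 495.76453139]
-0.0297 s [315.55101043 189.48195824] [327.75505217 147.4097912 ]
-0.0297 w [317.90852856 219.64940305] [339.5426428  298.24701524]
-0.0527 s [321.34930944 184.10627831] [356.74654718 120.53139156]
-0.0527 w [317.71822906 249.93177394] [338.59114532 449.65886968]
wrist brass front [array([ 0.05161141, -0.05718966]), array([ 0.0380281 , -0.05728458]), array([-0.0373929 , -0.05781161])]
depth pts [array([ 0.62257404, -0.08634115,  0.04758044]), array([ 0.61675647, -0.08550352,  0.04779131]), array([ 0.59234087, -0.08198749,  0.04693048]), array([ 0.55876244, -0.07715204,  0.04601823]), array([ 0.54117221, -0.07461955,  0.04722194]), array([ 0.53928236, -0.0743521 ,  0.06057368])]
w1 brass [array([ 0.05028234, -0.05833729]), array([ 0.03785904, -0.05827559]), array([-0.05730104, -0.05780303])]
scene2 depth at finger [array([ 0.5401206 , -0.0674771 ,  0.11955778]), array([ 0.53967547, -0.06767021,  0.08973517]), array([ 0.54093203, -0.06686435,  0.06875023]), array([ 0.53316385, -0.07146899,  0.04630499]), array([ 0.54423686, -0.06483535,  0.05004588])]
```

```bash
python3 - <<'E'
from h import *
a=cv2.resize(cv2.imread('pics/wrist2.png')[180:300,260:380],(400,400),interpolation=cv2.INTER_CUBIC)
b=cv2.resize(cv2.imread('pics/scene2.png')[160:210,290:340],(400,400),interpolation=cv2.INTER_CUBIC)
cv2.imwrite('pics/c5.png',np.hstack([a,b]))
g=load('scene2')
for v in range(176,194,2): print(v,[tuple(np.round(dep(g,u,v)*1000).astype(int)) for u in(314,318,322,326)])
E
```

```text
176 [(np.int64(536), np.int64(-84), np.int64(84)), (np.int64(541), np.int64(-70), np.int64(97)), (np.int64(535), np.int64(-62), np.int64(96)), (np.int64(469), np.int64(-88), np.int64(16))]
178 [(np.int64(535), np.int64(-85), np.int64(75)), (np.int64(540), np.int64(-70), np.int64(89)), (np.int64(535), np.int64(-62), np.int64(88)), (np.int64(476), np.int64(-84), np.int64(17))]
180 [(np.int64(1192), np.int64(322), np.int64(966)), (np.int64(541), np.int64(-70), np.int64(82)), (np.int64(533), np.int64(-63), np.int64(78)), (np.int64(482), np.int64(-80), np.int64(17))]
182 [(np.int64(541), np.int64(-81), np.int64(67)), (np.int64(540), np.int64(-70), np.int64(73)), (np.int64(534), np.int64(-62), np.int64(72)), (np.int64(485), np.int64(-79), np.int64(13))]
184 [(np.int64(510), np.int64(-101), np.int64(17)), (np.int64(540), np.int64(-70), np.int64(66)), (np.int64(538), np.int64(-60), np.int64(70)), (np.int64(493), np.int64(-74), np.int64(16))]
186 [(np.int64(537), np.int64(-84), np.int64(46)), (np.int64(539), np.int64(-71), np.int64(57)), (np.int64(530), np.int64(-65), np.int64(51)), (np.int64(520), np.int64(-59), np.int64(44))]
188 [(np.int64(544), np.int64(-80), np.int64(49)), (np.int64(540), np.int64(-70), np.int64(51)), (np.int64(532), np.int64(-63), np.int64(46)), (np.int64(520), np.int64(-58), np.int64(37))]
190 [(np.int64(553), np.int64(-74), np.int64(53)), (np.int64(544), np.int64(-68), np.int64(47)), (np.int64(535), np.int64(-61), np.int64(43)), (np.int64(519), np.int64(-59), np.int64(28))]
192 [(np.int64(556), np.int64(-73), np.int64(49)), (np.int64(551), np.int64(-64), np.int64(49)), (np.int64(536), np.int64(-61), np.int64(36)), (np.int64(518), np.int64(-59), np.int64(18))]
```

View pics/c5.png

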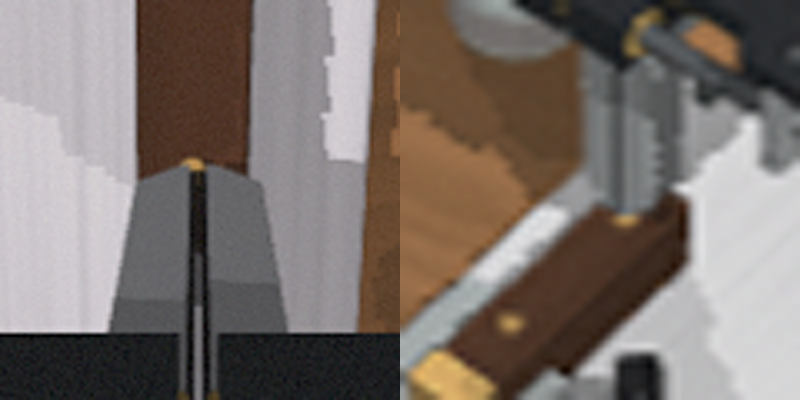

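```bash
python3 - <<'E'
from h import *
def proj(f,p):
    q=f['extrinsics']@np.append(p,1);k=f['intrinsics']@np.array([q[0],-q[1],-q[2]]);return np.round(k[:2]/k[2],1)
w=load('wrist1');p=np.array([.4898,-.0659,.1115])
R=np.array([np.cos(JY),np.sin(JY),0])
E=w['extrinsics'];print('cam',-E[:3,:3].T@E[:3,3]-p)
for dz in(-.008,0,.008,.017): print(dz,proj(w,p+R*.009+[0,0,dz]),proj(w,p-R*.009+[0,0,dz]))
for v in (228,231,233,236,240,250,260,270): print(v,dep(w,310,v)-p)
E
```

```text
cam [ 0.08017036 -0.01352504  0.20156046]
-0.008 [317.8 215.6] [318. 237.]
0 [317.8 219.1] [317.9 241.1]
0.008 [317.7 222.8] [317.9 245.5]
0.017 [317.7 227.4] [317.8 250.9]
228 [-0.03418678  0.01475322 -0.09602266]
231 [0.01088562 0.00343583 0.02671923]
233 [0.0103806  0.00344917 0.02894384]
236 [0.01067299 0.00322046 0.03466706]
240 [0.01067097 0.00302314 0.04093808]
250 [0.01104722 0.00249495 0.05572333]
260 [0.01041916 0.00226144 0.06642494]
270 [0.01036627 0.00194486 0.07674645]
```

```bash
python3 - <<'E'
from h import *
a=cv2.resize(cv2.imread('pics/wrist1.png')[180:300,260:380],(600,600),interpolation=cv2.INTER_CUBIC)
cv2.imwrite('pics/c6.png',a)
E
```

```text
(no output)
```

View pics/c6.png

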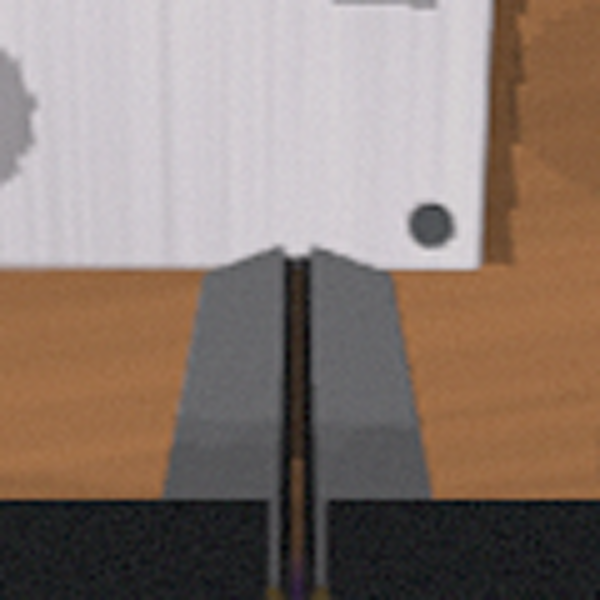

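```bash
python3 - <<'E'
from h import *
w=load('wrist0');p=np.array([.23838986,-.52276,.18322]);R=np.array([[.9099,.4149],[.4149,-.9099]])
d=w['depth']
for u in (140,180,200,220,240,430,450,470,490):
    for v in range(205,260,6):
        q=dep(w,u,v)-p
        if -.05<q[2]<.06 and np.linalg.norm(q[:2])<.09: print(u,v,np.round(R.T@q[:2]*1000),round(q[2]*1000)); break
E
```

```text
220 247 [  9. -57.] 50
240 235 [  9. -50.] 32
```

View pics/wrist0.png

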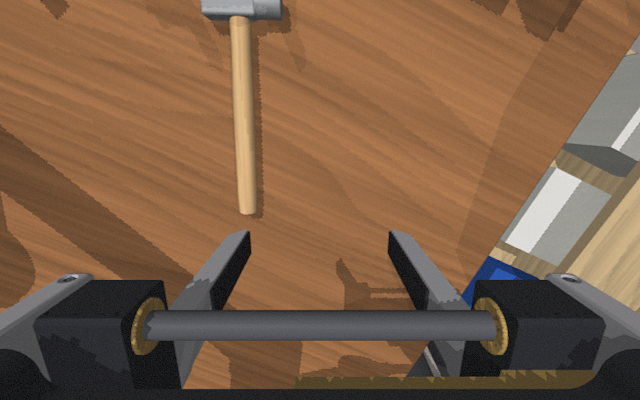

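The handle did not move: both the wrist depth and the scene view put the fingertips about 20–25 mm *above* the reported TCP, instead of 8 mm ahead of it as the text says. The tips are therefore just over the handle's top. I'll back off, lower, and check the offset in the pictures.

Call:
{"method": "arm_command", "body": {
  "series": [
    [[0,0,-4],0],
    [[-8,0,-4],0],
    [[-16,0,-4],0],
    [[-25,0,-4],0],
    [[-32,0,-4],0]
  ]
}}

```text
t: 4.1
position: [0.4967, -0.0671, 0.0358]
ee_rot: [[0.99, -0.142, -0.001], [-0.142, -0.99, 0.0], [-0.001, -0.0, -1.0]]
wrist_force: [-0.2, 0.1, -0.4]
grip_width: 0.008
```

Call:
{"method": "arm_command", "body": {
  "series": [
    [[0,0,4],0],
    [[0,0,9],0],
    [[0,0,14],0],
    [[0,0,18],0],
    [[0,0,18],0]
  ]
}}

```text
t: 4.52
position: [0.4982, -0.0674, 0.0167]
ee_rot: [[0.99, -0.142, -0.002], [-0.142, -0.99, 0.0], [-0.002, -0.0, -1.0]]
wrist_force: [-0.8, 0.5, 0.6]
grip_width: 0.01
```

```bash
python3 - <<'E'
from h import *
g=grab('scene','scene3');o=r.get_obs();print(w2j(o['position']),o['position'],o['wrist_force'])
w=grab('wrist','wrist3')
b=cv2.resize(cv2.imread('pics/scene3.png')[150:220,280:350],(400,400),interpolation=cv2.INTER_CUBIC)
a=cv2.resize(cv2.imread('pics/wrist3.png')[180:300,260:380],(400,400),interpolation=cv2.INTER_CUBIC)
cv2.imwrite('pics/c7.png',np.hstack([a,b]))
for v in (226,229,231,233,236): print(v,dep(w,310,v)-o['position'])
E
```

```text
[-0.07682673 -0.05710907] [ 0.49850167 -0.06748696  0.01706844] [-0.41427437  0.20116994  0.19301716]
226 [ 0.0038813   0.00546216 -0.00165213]
229 [ 0.00161452  0.00579656 -0.00125727]
231 [0.01054045 0.00359483 0.02535268]
233 [0.01090449 0.00340115 0.02974421]
236 [0.01024189 0.00339594 0.03313621]
```

View pics/c7.png

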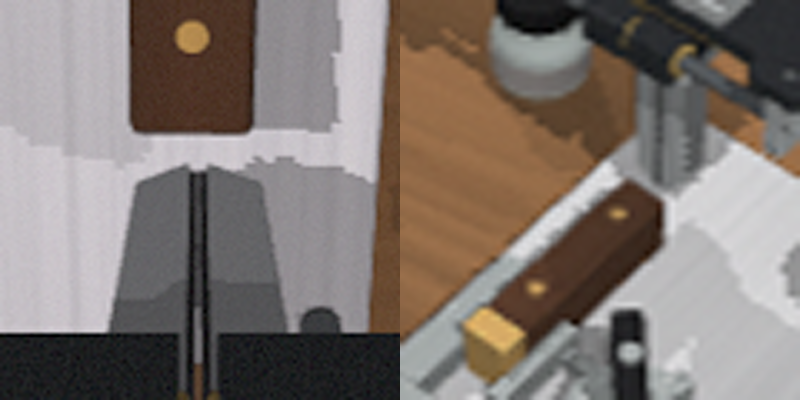

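Call:
{"method": "arm_command", "body": {
  "series": [
    [[0,0,3],0],
    [[0,0,6],0],
    [[0,0,9],0],
    [[0,0,12],0],
    [[0,0,13],0]
  ]
}}

```text
t: 5.03
position: [0.4983, -0.0674, 0.0043]
ee_rot: [[0.99, -0.142, -0.001], [-0.142, -0.99, 0.0], [-0.001, -0.0, -1.0]]
wrist_force: [-1.1, -0.0, 0.4]
grip_width: 0.007
```

Call:
{"method": "arm_command", "body": {
  "series": [
    [[3,0,0],0],
    [[6,0,0],0],
    [[8,0,0],0],
    [[10,0,0],0],
    [[12,0,0],0]
  ]
}}

```text
t: 5.45
position: [0.5102, -0.0692, 0.0049]
ee_rot: [[0.99, -0.142, -0.001], [-0.142, -0.99, 0.0], [-0.001, 0.0, -1.0]]
wrist_force: [-0.9, -0.1, 0.7]
grip_width: 0.006
```

Call:
{"method": "arm_command", "body": {
  "series": [
    [[3,0,0],0],
    [[6,0,0],0],
    [[9,0,0],0],
    [[12,0,0],0],
    [[14,0,0],0]
  ]
}}

```text
t: 5.87
position: [0.525, -0.0714, 0.0049]
ee_rot: [[0.99, -0.142, 0.0], [-0.142, -0.99, -0.0], [0.0, 0.0, -1.0]]
wrist_force: [-0.6, 0.1, 1.4]
grip_width: 0.002
```

```bash
python3 - <<'E'
from h import *
w=grab('wrist','wrist4');o=r.get_obs();print(w2j(o['position']),o['position'],o['wrist_force'])
E
```

```text
[-0.04962294 -0.05701928] [ 0.52541342 -0.07146346  0.0048895 ] [-0.00854417 -0.47264829  0.42743424]
```

View pics/wrist4.png

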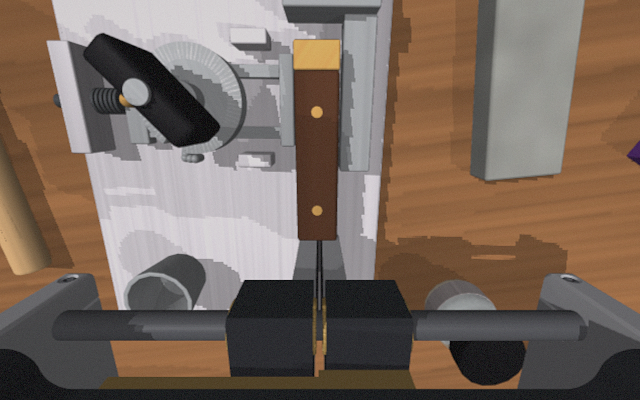

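```bash
python3 - <<'E'
from h import *
w=load('wrist4')
print('front',w2j(onz(w,317,39.5,.047)),'back',w2j(onz(w,317,239.5,.047)),'stop top edge',[w2j(onz(w,330,v,.042)) for v in(8,22)])
E
```

```text
front [ 0.06943582 -0.05604488] back [-0.0389113  -0.05659212] stop top edge [array([ 0.08485958, -0.06246642]), array([ 0.078661  , -0.06257593])]
```

Call:
{"method": "arm_command", "body": {
  "series": [
    [[2,0,0],0],
    [[4,0,0],0],
    [[6,0,0],0],
    [[8,0,0],0],
    [[10,0,0],0]
  ]
}}

```text
t: 6.33
position: [0.5346, -0.0728, 0.0048]
ee_rot: [[0.99, -0.142, 0.0], [-0.142, -0.99, -0.0], [0.0, 0.0, -1.0]]
wrist_force: [-0.7, 0.2, -0.9]
grip_width: 0.006
```

Call:
{"method": "arm_command", "body": {
  "series": [
    [[0.4,0,0],0],
    [[0.8,0,0],0],
    [[1.2,0,0],0],
    [[1.6,0,0],0],
    [[2,0,0],0]
  ]
}}

```text
t: 6.75
position: [0.5361, -0.0729, 0.0049]
ee_rot: [[0.99, -0.142, -0.0], [-0.142, -0.99, -0.0], [-0.0, 0.0, -1.0]]
wrist_force: [-0.3, 1.2, 0.0]
grip_width: 0.003
```

Call:
{"method": "arm_command", "body": {
  "series": [
    [[0.2,0,0],0],
    [[0.4,0,0],0],
    [[0.6,0,0],0],
    [[0.8,0,0],0],
    [[1,0,0],0]
  ]
}}

```text
t: 7.17
position: [0.5373, -0.0731, 0.0049]
ee_rot: [[0.99, -0.142, -0.0], [-0.142, -0.99, -0.0], [-0.0, 0.0, -1.0]]
wrist_force: [-0.8, -1.0, 1.1]
grip_width: 0.003
```

```bash
python3 - <<'E'
from h import *
w=grab('wrist','wrist5');o=r.get_obs();print(w2j(o['position']),o['position'],o['wrist_force'])
cv2.imwrite('pics/c8.png',cv2.resize(w['frame'][0:120,240:400,::-1],(800,600),interpolation=cv2.INTER_CUBIC))
E
```

```text
[-0.03757739 -0.05689669] [ 0.53734203 -0.07314231  0.00486086] [-1.04380547  0.03696742  0.6274694 ]
```

View pics/c8.png

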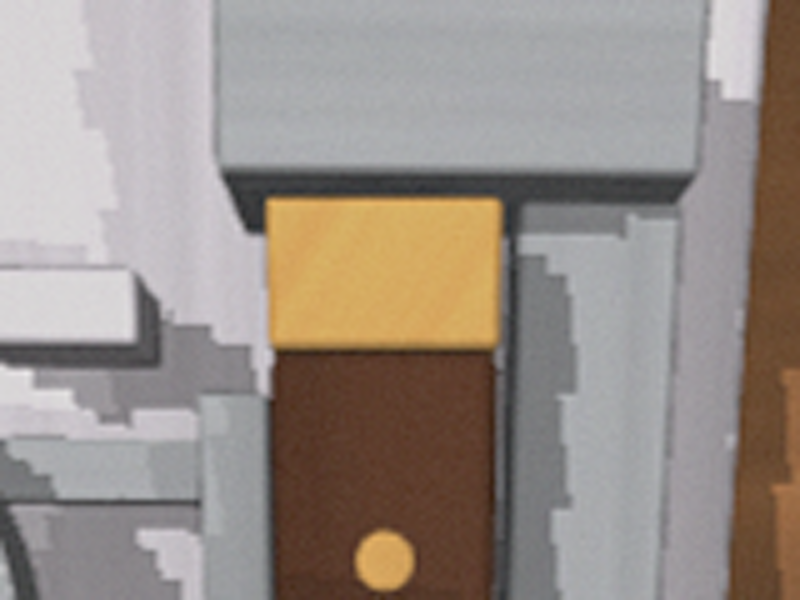

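A small gap to the stop remains (brass edge at crop row 198, stop edge at 172). I'll continue in 0.8 mm steps.

Call:
{"method": "arm_command", "body": {
  "series": [
    [[0.2,0,0],0],
    [[0.4,0,0],0],
    [[0.6,0,0],0],
    [[0.8,0,0],0],
    [[0.8,0,0],0]
  ]
}}

```text
t: 7.63
position: [0.5382, -0.0732, 0.0049]
ee_rot: [[0.99, -0.142, 0.0], [-0.142, -0.99, -0.0], [0.0, 0.0, -1.0]]
wrist_force: [-0.8, 0.2, 0.1]
grip_width: 0.003
```

Call:
{"method": "arm_command", "body": {
  "series": [
    [[0.2,0,0],0],
    [[0.4,0,0],0],
    [[0.6,0,0],0],
    [[0.8,0,0],0],
    [[0.8,0,0],0]
  ]
}}

```text
t: 8.05
position: [0.539, -0.0734, 0.0049]
ee_rot: [[0.99, -0.142, 0.0], [-0.142, -0.99, -0.0], [0.0, 0.0, -1.0]]
wrist_force: [-0.9, 0.6, 1.0]
grip_width: 0.006
```

Call:
{"method": "arm_command", "body": {
  "series": [
    [[0.2,0,0],0],
    [[0.4,0,0],0],
    [[0.6,0,0],0],
    [[0.8,0,0],0],
    [[0.8,0,0],0]
  ]
}}

```text
t: 8.47
position: [0.5398, -0.0735, 0.0049]
ee_rot: [[0.99, -0.142, 0.0], [-0.142, -0.99, -0.0], [0.0, 0.0, -1.0]]
wrist_force: [-1.3, 0.6, 1.2]
grip_width: 0.003
```

```bash
python3 - <<'E'
from h import *
w=grab('wrist','wrist6');o=r.get_obs();print(w2j(o['position']),o['position'],o['wrist_force'])
cv2.imwrite('pics/c9.png',cv2.resize(w['frame'][0:120,240:400,::-1],(800,600),interpolation=cv2.INTER_CUBIC))
E
```

```text
[-0.03508186 -0.05688325] [ 0.53981154 -0.07350194  0.00486582] [-1.15886237 -0.34713466  0.18386913]
```

View pics/c9.png

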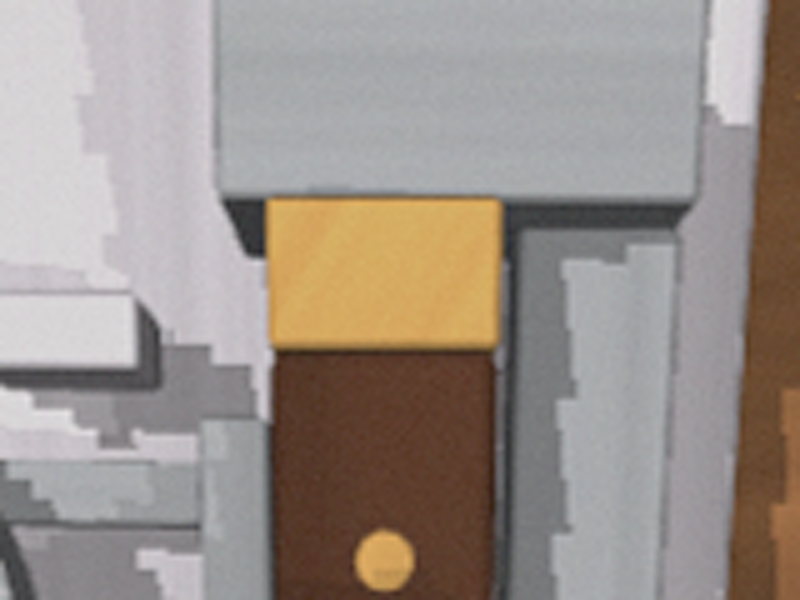

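Call:
{"method": "arm_command", "body": {
  "series": [
    [[0.2,0,0],0],
    [[0.4,0,0],0],
    [[0.6,0,0],0],
    [[0.6,0,0],0],
    [[0.6,0,0],0]
  ]
}}

```text
t: 8.93
position: [0.5403, -0.0736, 0.0049]
ee_rot: [[0.99, -0.142, 0.0], [-0.142, -0.99, -0.0], [0.0, 0.0, -1.0]]
wrist_force: [0.4, 0.2, 1.1]
grip_width: 0.003
```

Call:
{"method": "arm_command", "body": {
  "series": [
    [[0.2,0,0],0],
    [[0.4,0,0],0],
    [[0.6,0,0],0],
    [[0.6,0,0],0],
    [[0.6,0,0],0]
  ]
}}

```text
t: 9.35
position: [0.5403, -0.0735, 0.0048]
ee_rot: [[0.99, -0.142, -0.001], [-0.142, -0.99, 0.0], [-0.001, 0.0, -1.0]]
wrist_force: [-3.5, 0.5, 3.4]
grip_width: -0.0
```

Stall at x=0.5403 with −3.5 N: it's home. Back off and lift.

Call:
{"method": "arm_command", "body": {
  "series": [
    [[0,0,0],0],
    [[-2,0,0],0],
    [[-6,0,0],0],
    [[-12,0,0],0],
    [[-20,0,0],0]
  ]
}}

```text
t: 9.77
position: [0.5216, -0.0709, 0.0049]
ee_rot: [[0.99, -0.142, 0.002], [-0.142, -0.99, -0.0], [0.002, 0.0, -1.0]]
wrist_force: [-0.3, 0.3, 0.3]
grip_width: 0.006
```

Call:
{"method": "arm_command", "body": {
  "series": [
    [[0,0,-15],0],
    [[0,0,-45],0],
    [[0,0,-80],0],
    [[0,0,-115],0],
    [[0,0,-140],0]
  ],
  "gripper": 0
}}

```text
t: 10.18
position: [0.5216, -0.0709, 0.1478]
ee_rot: [[0.99, -0.142, 0.004], [-0.142, -0.99, -0.001], [0.004, 0.0, -1.0]]
wrist_force: [1.4, -0.2, 0.7]
grip_width: 0.325
```

```bash
python3 - <<'E'
from h import *
w=grab('wrist','wrist7');o=r.get_obs();print(w2j(o['position']),o['position'],o['wrist_force'],o['ft_torque'])
E
```

```text
[-0.05029951 -0.0573912 ] [ 0.52468887 -0.0717301   0.15215497] [1.6137843  0.21880494 2.71209283] [ 0.02276014 -0.08822488 -0.00934973]
```

View pics/wrist7.png

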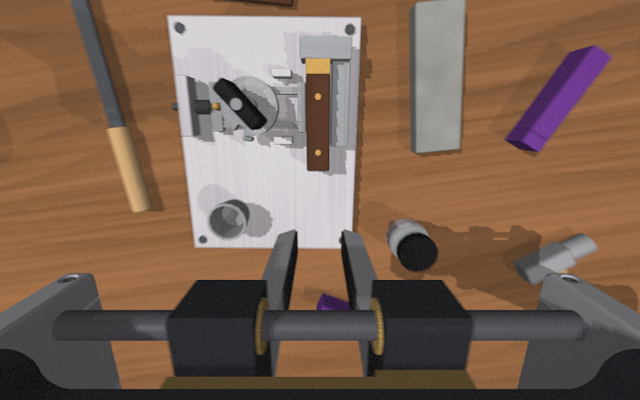

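Call:
{"method": "arm_command", "body": {
  "series": [
    [[0,-15,5],0],
    [[0,-35,15],0],
    [[0,-55,30],0],
    [[2,-68,42],0],
    [[4,-72,50],0]
  ]
}}

```text
t: 10.65
position: [0.5341, 0.0018, 0.0935]
ee_rot: [[0.99, -0.141, -0.001], [-0.141, -0.99, 0.001], [-0.002, -0.001, -1.0]]
wrist_force: [0.1, -0.8, -0.3]
grip_width: 0.717
```

```bash
python3 - <<'E'
from h import *
w=grab('wrist','wrist8');o=r.get_obs();print(o['t'],w2j(o['position']),o['position'],o['wrist_force'],o['ft_torque'])
def proj(f,p):
    q=f['extrinsics']@np.append(p,1);k=f['intrinsics']@np.array([q[0],-q[1],-q[2]]);return np.round(k[:2]/k[2],1)
c=proj(w,np.append(j2w(.04,.015),.04));print('disc px',c)
u,v=c.astype(int)
cv2.imwrite('pics/c10.png',cv2.resize(w['frame'][v-65:v+65,u-80:u+80,::-1],(800,650),interpolation=cv2.INTER_CUBIC)[:600])
E
```

```text
10.7 [-0.05219469  0.01634818] [0.53383444 0.00146449 0.09235625] [-1.13130627 -0.36138139 -1.07491397] [0.05936868 0.07046468 0.03065858]
disc px [321.  106.1]
```

View pics/c10.png

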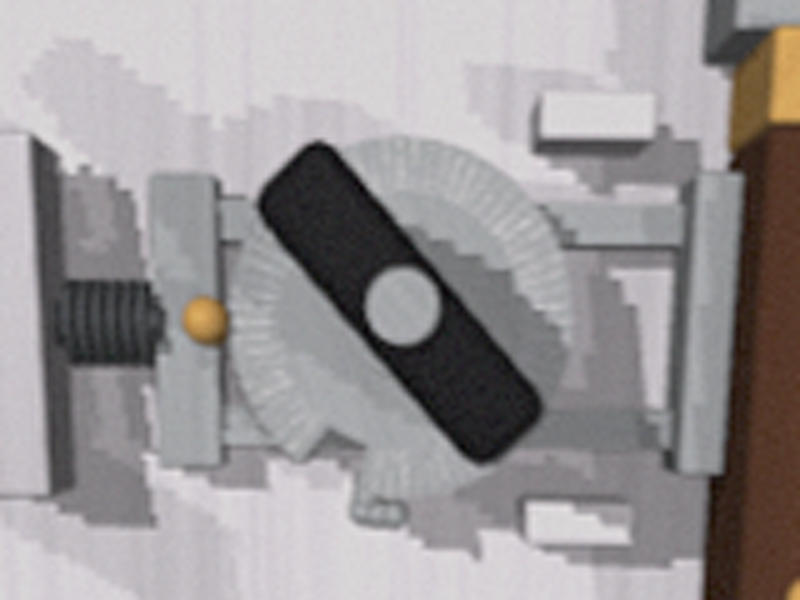

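Close-up: roller at (205,320), disc centre about (402,315), notch mouth between (305,458) and (358,470) with the stop peg at (380,510). I expect the drop to begin at about 50° clockwise and the hard stop at about 65°. Next I measure the bar.

```bash
python3 - <<'E'
from h import *
w=load('wrist8');im=w['frame']
m=(im.max(2)<60).astype(np.uint8);m[:45]=0;m[170:]=0;m[:,:280]=0;m[:,370:]=0
cs,_=cv2.findContours(m,cv2.RETR_EXTERNAL,cv2.CHAIN_APPROX_NONE);c=max(cs,key=cv2.contourArea)
b=cv2.minAreaRect(c);print(b)
bx=cv2.boxPoints(b);P=np.array([onz(w,*p,.085) for p in bx]);print(P.round(4))
ce=P.mean(0);e=[P[1]-P[0],P[2]-P[1]];l=max(e,key=np.linalg.norm);print('c',ce,[np.linalg.norm(x) for x in e],'yaw',np.arctan2(l[1],l[0]),'exp',j2w(.04,.015))
y=np.arctan2(l[1],l[0])
plan(ce[0],ce[1],.10,y);
E
```

```text
((320.51177978515625, 101.34706115722656), (71.69551849365234, 19.849136352539062), 49.39870071411133)
[[ 0.6424  0.0058  0.085 ]
 [ 0.6489 -0.0057  0.085 ]
 [ 0.6092 -0.033   0.085 ]
 [ 0.6018 -0.0213  0.085 ]]
c [ 0.62557313 -0.01357517  0.085     ] [np.float64(0.013200337744409206), np.float64(0.04821728464591101)] yaw -2.5385541495108956 exp [ 0.62479242 -0.01364596]
t 10.7 shift mm [92.9  2.  -8. ] yaw now -0.141 turn deg 137.35 F [-1.13 -0.36 -1.07] q6 1.584
```

Call:
{"method": "arm_command", "body": {
  "series": [
    [[18,0,0],-7],
    [[37,1,0],-14],
    [[56,1,0],-21],
    [[75,2,0],-28],
    [[92.5,2,0],-35]
  ]
}}

```text
t: 11.12
position: [0.6276, -0.0167, 0.0951]
ee_rot: [[0.89, 0.456, 0.001], [0.456, -0.89, -0.001], [0.0, 0.001, -1.0]]
wrist_force: [-1.0, -0.0, 0.3]
grip_width: 0.998
```

Call:
{"method": "arm_command", "body": {
  "series": [
    [[0,0,0],-4],
    [[0,0,0],-7.7],
    [[0,0,5],-7.7],
    [[0,0,12],-7.7],
    [[0,0,15],-7.7]
  ]
}}

```text
t: 11.53
position: [0.6256, -0.0157, 0.0787]
ee_rot: [[0.825, 0.565, -0.002], [0.565, -0.825, -0.0], [-0.001, -0.001, -1.0]]
wrist_force: [0.8, -0.1, 0.6]
grip_width: 0.994
```

```bash
python3 - <<'E'
from h import *
w=grab('wrist','wrist9');g=grab('scene','scene9');plan(.625,-.0136,.032,.603)
a=cv2.resize(g['frame'][150:270,250:400,::-1],(750,600),interpolation=cv2.INTER_CUBIC)
cv2.imwrite('pics/c11.png',a)
E
```

```text
t 11.63 shift mm [ 0.7 -1.6 46.7] yaw now 0.601 turn deg -0.1 F [-0.37  0.93 -0.74] q6 0.834
```

View pics/wrist9.png

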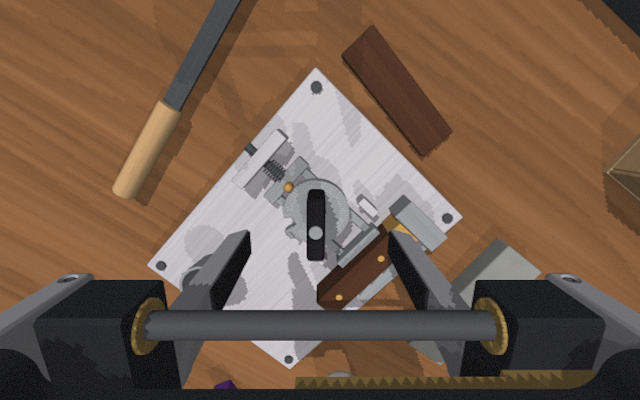

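View pics/c11.png

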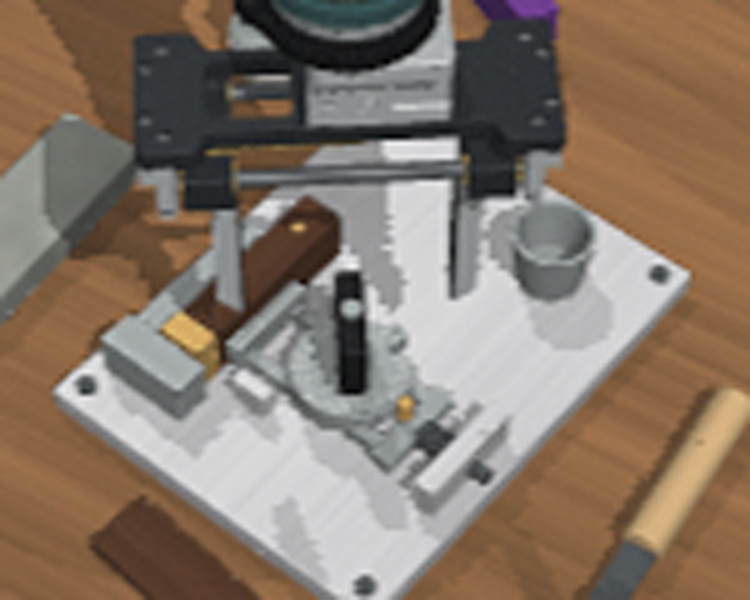

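Call:
{"method": "arm_command", "body": {
  "series": [
    [[0,-1,0],0],
    [[0.5,-1.5,5],0],
    [[0.5,-1.5,10],0],
    [[0.5,-1.5,15],0],
    [[0.5,-1.5,20],0]
  ],
  "gripper": 150,
  "grip_force": 15
}}

```text
t: 12.05
position: [0.626, -0.0136, 0.0593]
ee_rot: [[0.824, 0.567, -0.0], [0.567, -0.824, -0.0], [-0.0, -0.0, -1.0]]
wrist_force: [-0.1, 0.6, -0.4]
grip_width: 0.685
```

Call:
{"method": "arm_command", "body": {
  "series": [
    [[0,0,6],0],
    [[0,0,12],0],
    [[0,0,18],0],
    [[0,0,23],0],
    [[0,0,26],0]
  ]
}}

```text
t: 12.47
position: [0.6256, -0.0137, 0.0328]
ee_rot: [[0.824, 0.567, -0.001], [0.567, -0.824, 0.0], [-0.001, -0.001, -1.0]]
wrist_force: [0.0, 0.5, 0.5]
grip_width: 0.412
```

```bash
python3 - <<'E'
from h import *
w=grab('wrist','wrist10');g=grab('scene','scene10');plan(.625,-.0136,.032,.603)
a=cv2.resize(g['frame'][150:270,250:400,::-1],(750,600),interpolation=cv2.INTER_CUBIC)
b=cv2.resize(w['frame'][140:320,210:430,::-1],(720,590),interpolation=cv2.INTER_CUBIC)
cv2.imwrite('pics/c12.png',a);cv2.imwrite('pics/c13.png',b)
E
```

```text
t 12.57 shift mm [-0.4 -0.4  1.1] yaw now 0.602 turn deg -0.04 F [-1.   -0.24 -0.11] q6 0.836
```

View pics/c12.png

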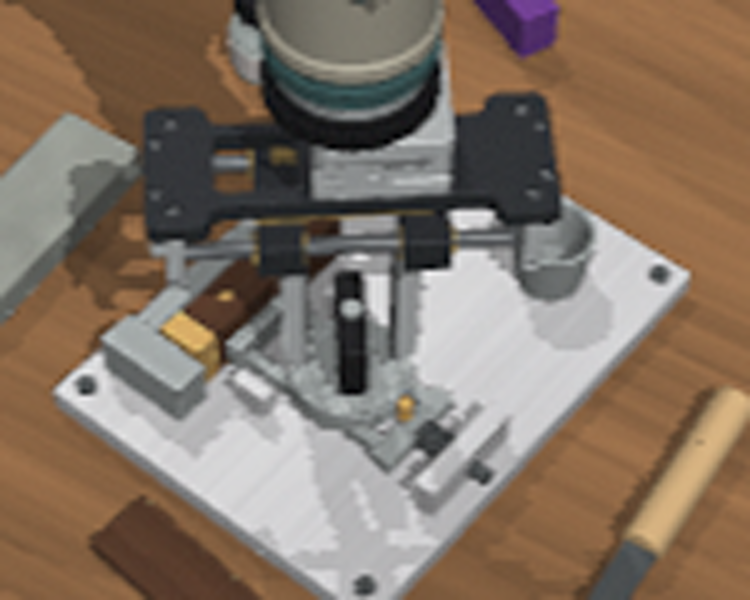

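View pics/c13.png

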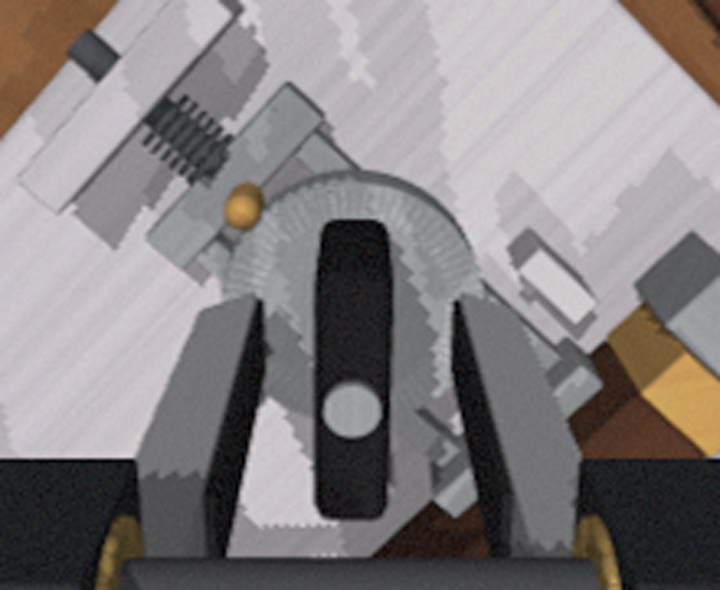

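Jaws straddle the bar evenly (bar at 353, finger tips at 258/458 in the crop), with roller and spring in view for monitoring. Close.

Call:
{"method": "arm_command", "body": {
  "series": [
    [[0,0,0],0],
    [[0,0,0],0],
    [[0,0,0],0],
    [[0,0,0],0],
    [[0,0,0],0]
  ],
  "gripper": 255,
  "grip_force": 15
}}

```text
t: 12.98
position: [0.6255, -0.0126, 0.0342]
ee_rot: [[0.824, 0.566, -0.001], [0.566, -0.824, 0.002], [0.0, -0.002, -1.0]]
wrist_force: [-2.6, 2.7, 3.0]
grip_width: 0.146
```

Call:
{"method": "arm_command", "body": {
  "series": [
    [[0,0,0],0],
    [[0,0,0],0],
    [[0,0,0],0],
    [[0,0,0],0],
    [[0,0,0],0]
  ]
}}

```text
t: 13.4
position: [0.6255, -0.0126, 0.0342]
ee_rot: [[0.824, 0.566, -0.001], [0.566, -0.824, 0.002], [0.0, -0.002, -1.0]]
wrist_force: [-2.7, 5.0, 4.4]
grip_width: 0.147
```

```bash
cat >> h.py <<'E'
def look(tag):
    w=grab('wrist',tag);o=r.get_obs();R=o['ee_rot'];print('t',round(o['t'],2),'yaw deg',round(np.degrees(np.arctan2(R[1,0],R[0,0])),2),'F',o['wrist_force'].round(1),'T',o['ft_torque'].round(3),'gw',round(o['grip_width'],3),'pos',o['position'].round(4),'q6',round(o['joint_pos'][5],3))
    # roller: brass blob
    im=w['frame'];hsv=cv2.cvtColor(im,cv2.COLOR_RGB2HSV)
    m=cv2.inRange(hsv,(12,110,90),(28,255,255))
    n,l,s,c=cv2.connectedComponentsWithStats(m)
    for i in range(1,n):
        if 15<s[i,4]<400 and c[i,1]<290:
            print('blob',s[i],c[i].round(1),'jig mm',(w2j(onz(w,*c[i],.044))*1000).round(1))
    cv2.imwrite(f'pics/{tag}c.png',cv2.resize(im[100:320,180:460,::-1],(760,597),interpolation=cv2.INTER_CUBIC))
E
python3 -c "
from h import *
look('k0')"
```

```text
t 13.45 yaw deg 34.5 F [-3.   5.   3.8] T [ 0.818  0.409 -0.046] gw 0.152 pos [ 0.6255 -0.0126  0.0342] q6 0.836
blob [280 196  12  14 113] [285.6 202.7] jig mm [42.9 49.1]
```

View pics/k0c.png

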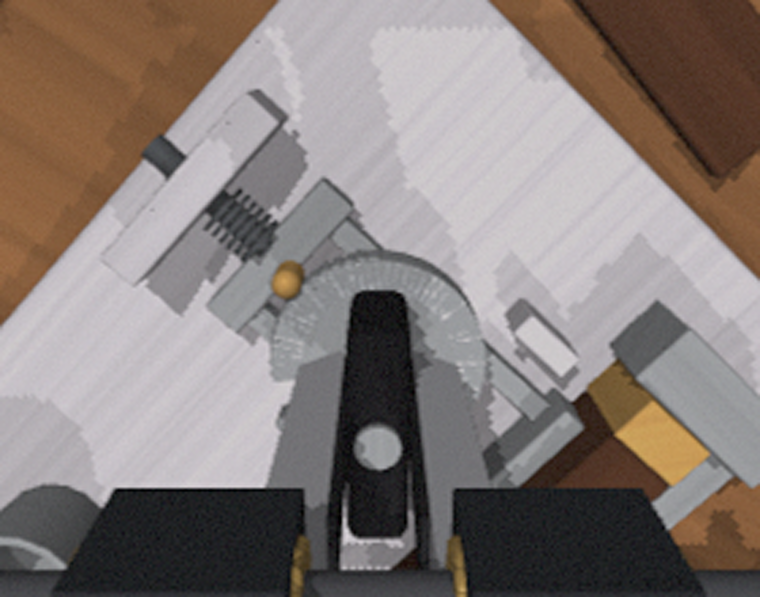

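Call:
{"method": "arm_command", "body": {
  "series": [
    [[0,-0.7,0],0],
    [[0,-1.3,0],1],
    [[0,-1.3,0],3],
    [[0,-1.3,0],5],
    [[0,-1.3,0],7]
  ]
}}

```text
t: 13.87
position: [0.6255, -0.0127, 0.0342]
ee_rot: [[0.888, 0.46, 0.0], [0.46, -0.888, -0.0], [0.0, 0.001, -1.0]]
wrist_force: [-1.2, 3.0, 4.5]
grip_width: 0.144
```

```bash
python3 -c "
from h import *
look('k1')"
```

```text
t 13.92 yaw deg 27.35 F [-1.3  3.5  4.1] T [0.451 0.263 0.091] gw 0.145 pos [ 0.6256 -0.0127  0.0342] q6 0.962
blob [277 200  10  14 109] [282.  206.7] jig mm [43.2 48.9]
blob [399 275   9   5  33] [403.2 277.6] jig mm [ 50.6 -57. ]
```

View pics/k1c.png

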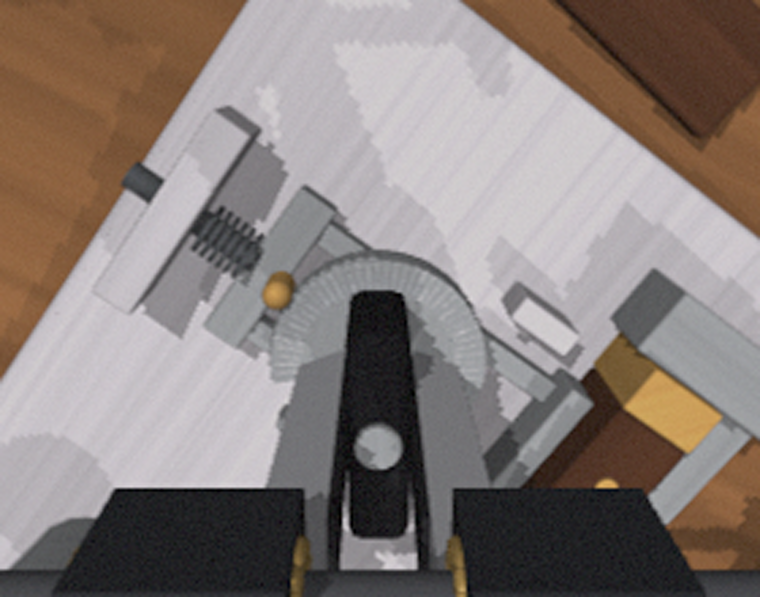

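Call:
{"method": "arm_command", "body": {
  "series": [
    [[0,-0.4,0],2.5],
    [[0,-0.7,0],5],
    [[0,-0.7,0],7.5],
    [[0,-0.7,0],10],
    [[0,-0.7,0],12.5]
  ]
}}

```text
t: 14.33
position: [0.6256, -0.0128, 0.0342]
ee_rot: [[0.966, 0.258, 0.001], [0.258, -0.966, -0.002], [0.001, 0.002, -1.0]]
wrist_force: [-0.5, 2.1, 3.0]
grip_width: 0.15
```

Call:
{"method": "arm_command", "body": {
  "series": [
    [[0,0,0],2.5],
    [[0,0,0],5],
    [[0,0,0],7.5],
    [[0,0,0],10],
    [[0,0,0],12.5]
  ]
}}

```text
t: 14.75
position: [0.6256, -0.013, 0.0342]
ee_rot: [[0.999, 0.043, 0.001], [0.043, -0.999, -0.002], [0.001, 0.002, -1.0]]
wrist_force: [-0.0, 0.2, 3.3]
grip_width: 0.144
```

```bash
python3 -c "
from h import *
look('k2')"
```

```text
t 14.8 yaw deg 2.35 F [-1.4  1.3  2.7] T [ 0.176  0.201 -0.074] gw 0.148 pos [ 0.6256 -0.0129  0.0342] q6 1.4
blob [270 217  10  14 105] [274.4 223.7] jig mm [43.7 48. ]
blob [414 239  10  10  74] [418.  243.1] jig mm [ 48.8 -57.4]
```

View pics/k2c.png

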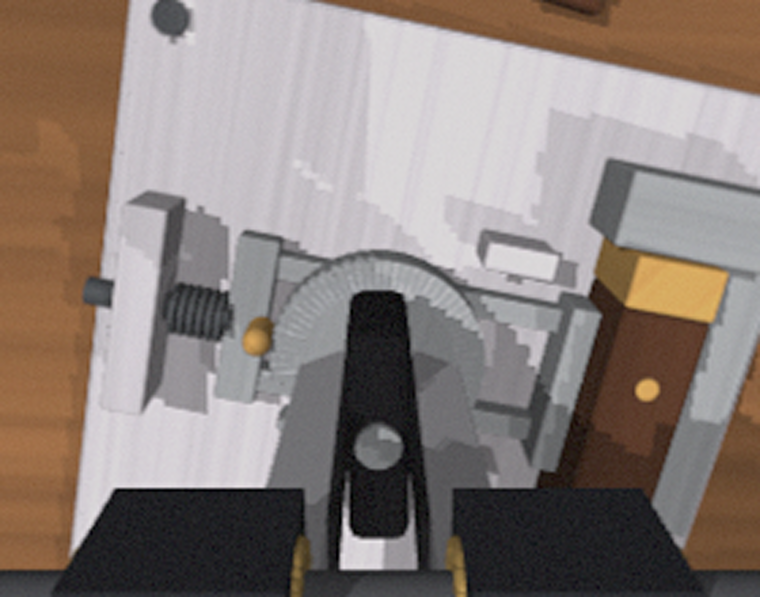

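Call:
{"method": "arm_command", "body": {
  "series": [
    [[0,0,0],2],
    [[0,0,0],4],
    [[0,0,0],6],
    [[0,0,0],8],
    [[0,0,0],10]
  ]
}}

```text
t: 15.22
position: [0.6256, -0.013, 0.0342]
ee_rot: [[0.991, -0.13, 0.001], [-0.13, -0.991, -0.002], [0.001, 0.002, -1.0]]
wrist_force: [-1.7, 0.4, 3.5]
grip_width: 0.148
```

```bash
python3 -c "
from h import *
look('k3')"
```

```text
t 15.27 yaw deg -7.55 F [-0.2  0.7  4.2] T [0.06  0.249 0.014] gw 0.15 pos [ 0.6256 -0.013   0.0342] q6 1.573
blob [ 0  0 12  5 33] [5.2 1.3] jig mm [184.5 200.6]
blob [415 222  11  10  80] [419.4 227. ] jig mm [ 48.8 -57.3]
blob [269 224  10  14 105] [274.  230.9] jig mm [43.8 47.4]
```

Call:
{"method": "arm_command", "body": {
  "series": [
    [[0,0,0],1],
    [[0,0,0],2],
    [[0,0,0],3],
    [[0,0,0],4],
    [[0,0,0],5]
  ]
}}

```text
t: 15.68
position: [0.6256, -0.013, 0.0342]
ee_rot: [[0.976, -0.217, 0.001], [-0.217, -0.976, -0.002], [0.002, 0.001, -1.0]]
wrist_force: [-1.4, -3.8, 6.0]
grip_width: 0.151
```

```bash
python3 -c "
from h import *
look('k4')"
```

```text
t 15.73 yaw deg -12.6 F [-1.4 -2.7  5.7] T [-0.599  0.135  0.089] gw 0.146 pos [ 0.6256 -0.0131  0.0342] q6 1.66
blob [414 214  10  10  79] [418.7 218.4] jig mm [ 49. -57.]
blob [269 228  11  14 101] [274.1 235. ] jig mm [43.5 47.3]
```

View pics/k4c.png

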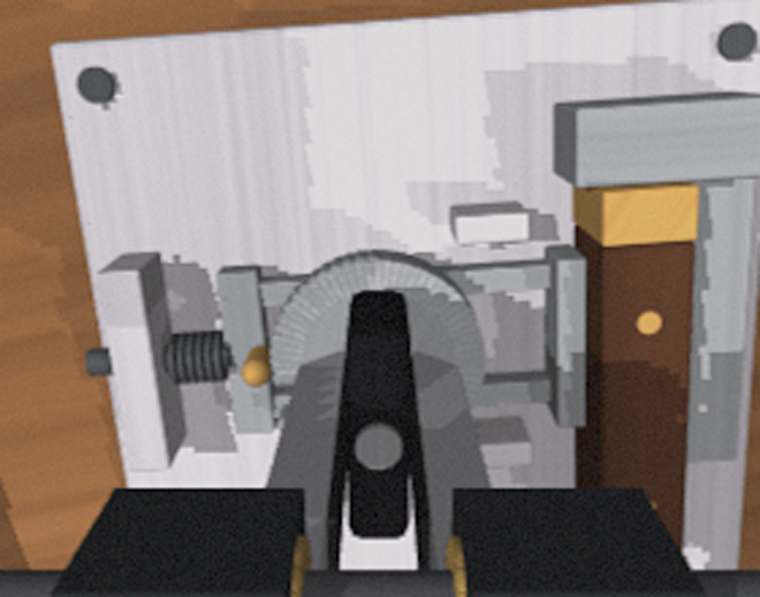

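Call:
{"method": "arm_command", "body": {
  "series": [
    [[0,0.6,0],1],
    [[0,0.6,0],2],
    [[0,0.6,0],3],
    [[0,0.6,0],4],
    [[0,0.6,0],4]
  ]
}}

```text
t: 16.15
position: [0.6256, -0.0131, 0.0342]
ee_rot: [[0.959, -0.285, 0.001], [-0.285, -0.959, -0.001], [0.002, 0.0, -1.0]]
wrist_force: [-0.8, -1.7, 5.3]
grip_width: 0.144
```

```bash
python3 -c "
from h import *
look('k5')"
```

```text
t 16.2 yaw deg -16.53 F [-0.1 -1.7  4.7] T [-0.383  0.076  0.104] gw 0.147 pos [ 0.6256 -0.0131  0.0342] q6 1.728
blob [413 207  10  10  81] [417.5 211.6] jig mm [ 49.2 -56.8]
blob [270 231  10  14 104] [274.6 237.8] jig mm [43.5 47.1]
blob [418 277   9   9  54] [421.6 281. ] jig mm [ -6.9 -57.4]
```

Call:
{"method": "arm_command", "body": {
  "series": [
    [[0,0,0],1],
    [[0,0,0],2],
    [[0,0,0],3],
    [[0,0,0],3],
    [[0,0,0],3]
  ]
}}

```text
t: 16.62
position: [0.6256, -0.0131, 0.0342]
ee_rot: [[0.942, -0.334, 0.001], [-0.334, -0.942, -0.001], [0.002, 0.0, -1.0]]
wrist_force: [-0.7, -2.1, 5.5]
grip_width: 0.146
```

```bash
python3 -c "
from h import *
look('k6')"
```

```text
t 16.67 yaw deg -19.53 F [-0.6 -3.4  4.7] T [-0.346  0.083  0.02 ] gw 0.145 pos [ 0.6256 -0.0131  0.0342] q6 1.78
blob [412 202  10  10  80] [416.5 206.7] jig mm [ 49.3 -56.8]
blob [271 233  10  14 102] [275.2 239.9] jig mm [43.5 46.9]
blob [420 273   9   8  57] [424.3 276.3] jig mm [ -7.  -57.2]
```

View pics/k6c.png

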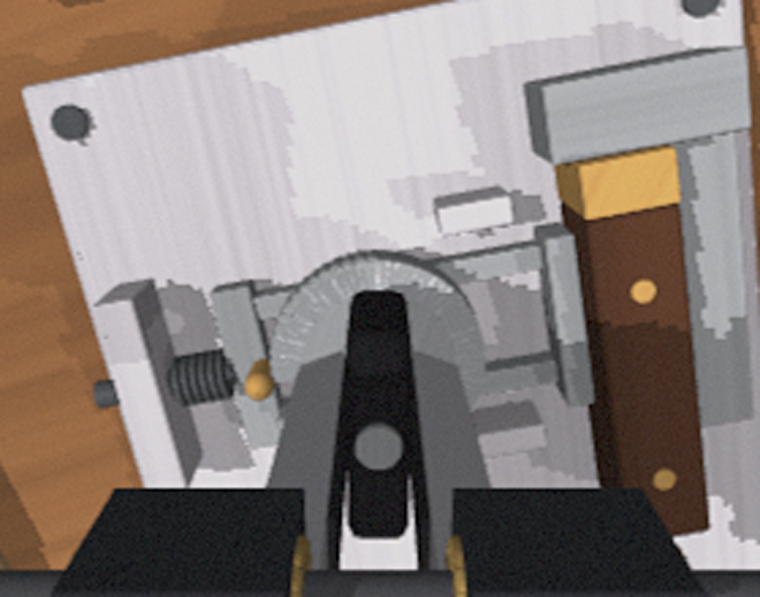

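Call:
{"method": "arm_command", "body": {
  "series": [
    [[0,0.3,0],1],
    [[0,0.3,0],2],
    [[0,0.3,0],3],
    [[0,0.3,0],3],
    [[0,0.3,0],3]
  ]
}}

```text
t: 17.08
position: [0.6256, -0.0131, 0.0342]
ee_rot: [[0.923, -0.384, 0.002], [-0.384, -0.923, -0.0], [0.002, -0.0, -1.0]]
wrist_force: [0.1, -0.8, 5.3]
grip_width: 0.146
```

```bash
python3 -c "
from h import *
look('k7')"
```

```text
t 17.13 yaw deg -22.57 F [-0.2 -0.8  5.5] T [-0.348 -0.002 -0.04 ] gw 0.149 pos [ 0.6256 -0.0131  0.0342] q6 1.833
blob [411 197  10  10  79] [415.3 201.9] jig mm [ 49.2 -56.8]
blob [272 235  10  14  93] [276.4 242.3] jig mm [43.2 46.4]
blob [423 268   9   8  59] [427.1 271.3] jig mm [ -7.  -57.2]
```

Call:
{"method": "arm_command", "body": {
  "series": [
    [[0,0,0],1],
    [[0,0,0],2],
    [[0,0,0],2],
    [[0,0,0],2],
    [[0,0,0],2]
  ]
}}

```text
t: 17.55
position: [0.6256, -0.0131, 0.0342]
ee_rot: [[0.909, -0.416, 0.002], [-0.416, -0.909, -0.0], [0.002, -0.0, -1.0]]
wrist_force: [-0.3, -0.7, 5.2]
grip_width: 0.151
```

```bash
python3 -c "
from h import *
look('k8')"
```

```text
t 17.6 yaw deg -24.57 F [ 0.  -2.1  6.1] T [-0.306  0.003 -0.145] gw 0.15 pos [ 0.6256 -0.0131  0.0342] q6 1.868
blob [410 194  11  10  85] [414.9 198.5] jig mm [ 49.2 -57.3]
blob [273 236  11  14  89] [277.8 243.8] jig mm [42.9 45.7]
blob [425 264   9   8  60] [428.9 267.7] jig mm [ -6.9 -57.3]
```

View pics/k8c.png

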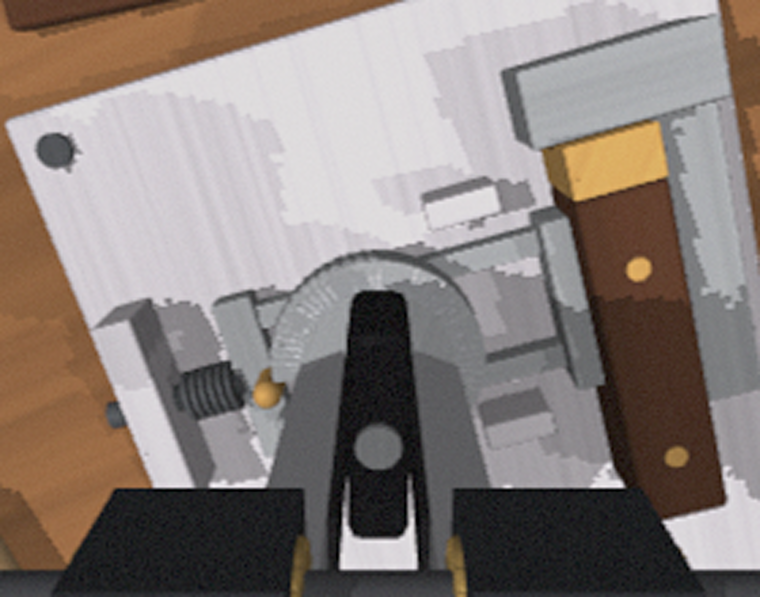

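Call:
{"method": "arm_command", "body": {
  "series": [
    [[0,0,0],1],
    [[0,0,0],2],
    [[0,0,0],2],
    [[0,0,0],2],
    [[0,0,0],2]
  ]
}}

```text
t: 18.02
position: [0.6256, -0.0131, 0.0342]
ee_rot: [[0.894, -0.447, 0.002], [-0.447, -0.894, -0.0], [0.002, -0.0, -1.0]]
wrist_force: [0.3, -2.0, 4.5]
grip_width: 0.148
```

```bash
python3 -c "
from h import *
look('k9')"
```

```text
t 18.07 yaw deg -26.58 F [-0.1 -1.9  5.5] T [-0.343 -0.    -0.121] gw 0.145 pos [ 0.6256 -0.0131  0.0342] q6 1.903
blob [411 190  10  10  83] [415.5 194.7] jig mm [ 49.2 -58.5]
blob [276 238  10  13  85] [279.9 244.9] jig mm [42.6 44.4]
blob [428 260   9   9  60] [432.  263.9] jig mm [ -7.  -58.5]
```

Call:
{"method": "arm_command", "body": {
  "series": [
    [[0,0,0],1],
    [[0,0,0],2],
    [[0,0,0],2],
    [[0,0,0],2],
    [[0,0,0],2]
  ]
}}

```text
t: 18.48
position: [0.6255, -0.0131, 0.0342]
ee_rot: [[0.878, -0.478, 0.002], [-0.478, -0.878, -0.0], [0.001, -0.0, -1.0]]
wrist_force: [-0.6, -2.0, 5.2]
grip_width: 0.15
```

```bash
python3 -c "
from h import *
look('k10')"
```

```text
t 18.53 yaw deg -28.57 F [-0.6 -1.3  5.4] T [-0.252  0.015 -0.058] gw 0.148 pos [ 0.6256 -0.0131  0.0342] q6 1.938
blob [410 187  11  10  82] [414.9 191.3] jig mm [ 49.1 -58.9]
blob [277 239   9  13  82] [281. 246.] jig mm [42.6 43.9]
blob [430 256   9   9  60] [434.  260.2] jig mm [ -7.  -58.9]
```

View pics/k10c.png

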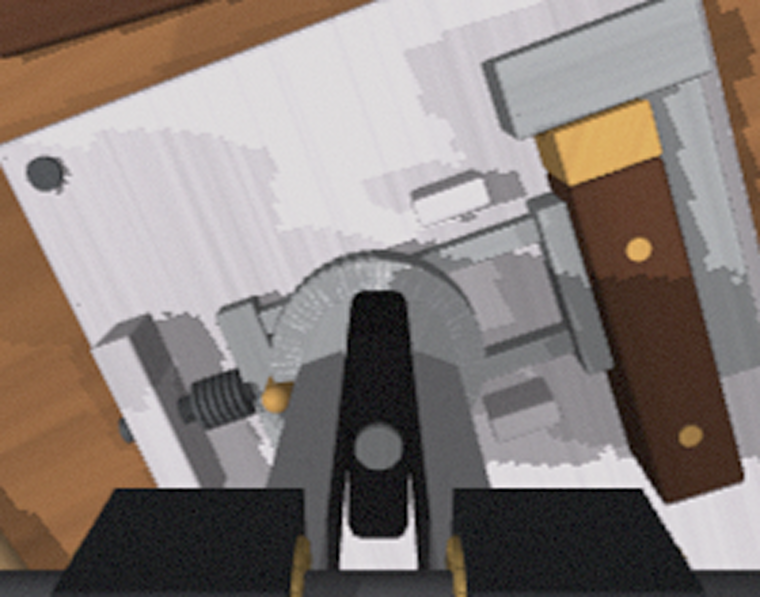

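Call:
{"method": "arm_command", "body": {
  "series": [
    [[0,0,0],0.5],
    [[0,0,0],1],
    [[0,0,0],1],
    [[0,0,0],1],
    [[0,0,0],1]
  ]
}}

```text
t: 18.95
position: [0.6256, -0.0131, 0.0342]
ee_rot: [[0.87, -0.493, 0.002], [-0.493, -0.87, -0.0], [0.002, -0.0, -1.0]]
wrist_force: [-0.7, -2.0, 4.5]
grip_width: 0.147
```

```bash
python3 -c "
from h import *
look('k11')"
```

```text
t 19.0 yaw deg -29.56 F [ 0.8 -1.9  5.1] T [-0.254  0.008  0.008] gw 0.146 pos [ 0.6256 -0.0131  0.0342] q6 1.955
blob [409 185  11  10  85] [414.3 189.7] jig mm [ 49.2 -59. ]
blob [277 241  10  12  88] [281.5 246.3] jig mm [42.7 43.7]
blob [430 255  10   8  59] [434.7 258.4] jig mm [ -7.1 -58.9]
```

Call:
{"method": "arm_command", "body": {
  "series": [
    [[0,0,0],0.3],
    [[0,0,0],0.6],
    [[0,0,0],0.8],
    [[0,0,0],0.8],
    [[0,0,0],0.8]
  ]
}}

```text
t: 19.42
position: [0.6255, -0.0131, 0.0342]
ee_rot: [[0.863, -0.505, 0.002], [-0.505, -0.863, -0.0], [0.002, -0.0, -1.0]]
wrist_force: [-0.9, -2.5, 4.9]
grip_width: 0.148
```

```bash
python3 -c "
from h import *
look('k12')
T=[]
for i in range(4): cams.grab_frame('top'); T.append(r.get_obs()['ft_torque'][2])
print(np.round(T,3))"
```

```text
t 19.47 yaw deg -30.36 F [ 0.2 -2.   5.8] T [-0.181 -0.048  0.043] gw 0.152 pos [ 0.6255 -0.0132  0.0342] q6 1.969
blob [409 184  10  10  83] [413.5 188.5] jig mm [ 49.1 -58.9]
blob [277 241  10  12  88] [281.6 246.7] jig mm [42.8 43.7]
blob [431 253   9   9  60] [435.1 256.8] jig mm [ -6.9 -58.8]
[ 0.063 -0.021  0.005  0.014]
```

View pics/k12c.png

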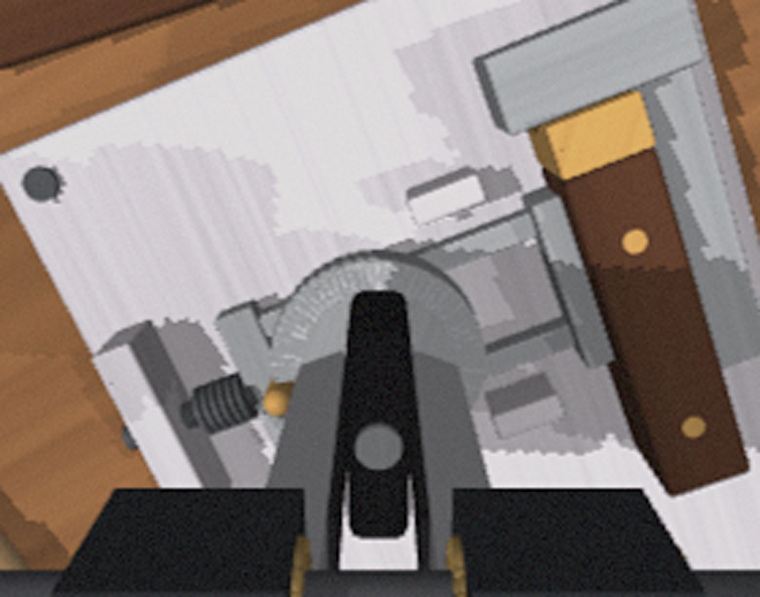

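Roller and handle have stopped moving (handle against the fence) and the torque is about zero: dropped. Release.

Call:
{"method": "arm_command", "body": {
  "series": [
    [[0,0,0],0],
    [[0,0,0],0],
    [[0,0,0],0],
    [[0,0,0],0],
    [[0,0,0],0]
  ],
  "gripper": 150
}}

```text
t: 20.08
position: [0.6245, -0.0126, 0.0334]
ee_rot: [[0.863, -0.505, -0.001], [-0.505, -0.863, 0.0], [-0.001, 0.0, -1.0]]
wrist_force: [0.3, 1.2, 0.1]
grip_width: 0.404
```

```bash
python3 -c "
from h import *
look('k13')"
```

```text
t 20.13 yaw deg -30.3 F [ 0.1 -0.3 -0.3] T [0.038 0.005 0.008] gw 0.412 pos [ 0.6246 -0.0127  0.0335] q6 1.968
blob [409 183  11  10  86] [414.1 187.3] jig mm [ 49. -59.]
blob [431 252  10   9  63] [435.4 256. ] jig mm [ -7.  -58.8]
```

View pics/k13c.png

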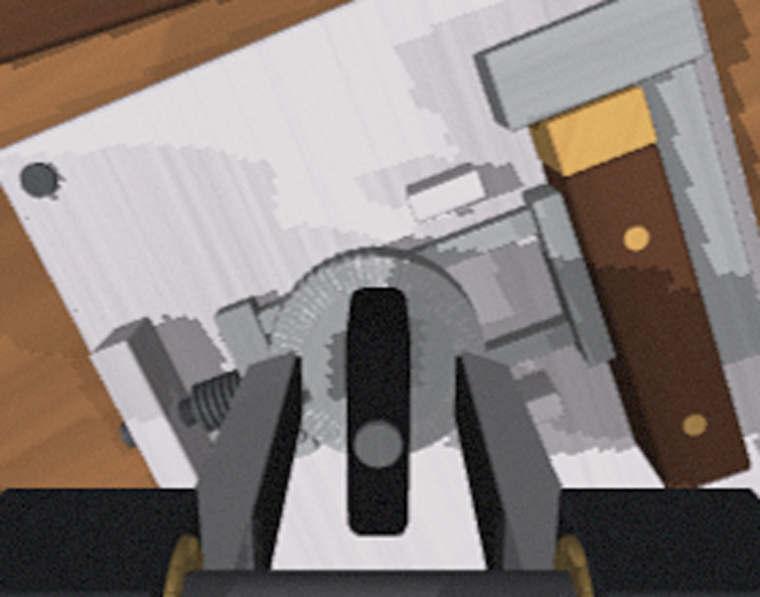

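Bar is free and hasn't turned. Lift straight up and back, then inspect.

Call:
{"method": "arm_command", "body": {
  "series": [
    [[0,0,-15],0],
    [[0,0,-40],0],
    [[0,0,-70],0],
    [[0,0,-100],0],
    [[0,0,-120],0]
  ]
}}

```text
t: 20.55
position: [0.6259, -0.0129, 0.1567]
ee_rot: [[0.863, -0.504, 0.003], [-0.504, -0.863, -0.0], [0.003, -0.001, -1.0]]
wrist_force: [-0.4, 0.5, -0.5]
grip_width: 0.414
```

Call:
{"method": "arm_command", "body": {
  "series": [
    [[-20,0,0],-4],
    [[-40,0,0],-8],
    [[-60,0,0],-12],
    [[-75,0,0],-17],
    [[-80,0,0],-22]
  ]
}}

```text
t: 20.97
position: [0.5532, 0.0287, 0.1539]
ee_rot: [[0.99, -0.139, -0.002], [-0.139, -0.99, 0.001], [-0.002, -0.0, -1.0]]
wrist_force: [-0.2, 0.5, -0.3]
grip_width: 0.412
```

```bash
python3 - <<'E'
from h import *
look('m0')
w=load('m0')
def proj(f,p):
    q=f['extrinsics']@np.append(p,1);k=f['intrinsics']@np.array([q[0],-q[1],-q[2]]);return k[:2]/k[2]
u,v=proj(w,np.append(j2w(.04,-.01),.04)).astype(int);print(u,v)
v=max(v,75)
cv2.imwrite('pics/m0d.png',cv2.resize(w['frame'][v-75:v+75,u-100:u+100,::-1],(800,600),interpolation=cv2.INTER_CUBIC))
E
```

```text
t 21.02 yaw deg -7.84 F [-1.2 -0.  -0.3] T [ 0.086  0.07  -0.03 ] gw 0.409 pos [0.5533 0.0288 0.1541] q6 1.633
blob [415 110  10   8  57] [418.8 113.4] jig mm [ 51.1 -58.1]
blob [317 120   6   7  30] [319.3 122.7] jig mm [40.7 45.9]
blob [411 163   7   8  45] [413.9 166.3] jig mm [ -4.5 -58.6]
blob [635 276   5  14  37] [637.8 281.5] jig mm [-145. -351.]
371 123
```

View pics/m0d.png

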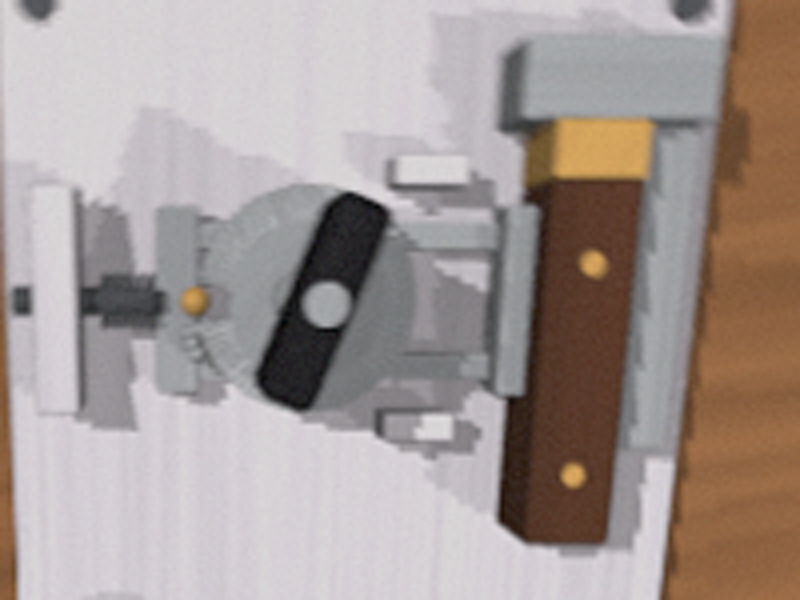

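```bash
python3 - <<'E'
from h import *
for t in('wrist8','m0','wrist7'):
    w=load(t);im=w['frame'];m=cv2.inRange(cv2.cvtColor(im,cv2.COLOR_RGB2HSV),(12,110,90),(28,255,255))
    n,l,s,c=cv2.connectedComponentsWithStats(m)
    for i in range(1,n):
        if s[i,4]>12:
            p=w2j(onz(w,*c[i],.044))*1000
            if abs(p[0])<100 and abs(p[1])<90: print(t,c[i].round(1),p.round(1),s[i,4])
# handle straightness: brown+brass pins line at z=.047
    pins=[c[i] for i in range(1,n) if 12<s[i,4]<120 and abs(w2j(onz(w,*c[i],.047))[1]+.058)<.005]
    if len(pins)==2:
        a,b=[w2j(onz(w,*p,.047)) for p in pins];d=a-b;print('handle angle',np.arctan2(d[1],d[0]))
g=grab('scene','sceneF');t=grab('top','topF')
w=load('m0');
E
```

```text
wrist8 [406.5  56.2] [ 78.3 -53. ] 720
wrist8 [407.5  92.7] [ 51.  -56.4] 72
wrist8 [281.7 104.5] [40.8 47.9] 58
wrist8 [401.9 159.9] [ -4.5 -56.8] 63
handle angle 0.00657983229591211
m0 [283.9 146.4] [15.7 83.9] 120026
m0 [418.1  85.3] [ 78.5 -54.4] 435
m0 [418.8 113.4] [ 51.1 -58.1] 57
m0 [319.3 122.7] [40.7 45.9] 30
m0 [413.9 166.3] [ -4.5 -58.6] 45
handle angle 0.009269112007642948
wrist7 [322.1 152.8] [ -6.  -60.9] 118298
wrist7 [317.5  65.9] [ 78.8 -55.5] 366
wrist7 [317.5  95.8] [ 51.1 -55.7] 50
wrist7 [215.3 105.9] [40.7 48.5] 41
wrist7 [317.7 152. ] [ -5.2 -56.2] 42
handle angle 0.008687401318936418
```

View pics/sceneF.png

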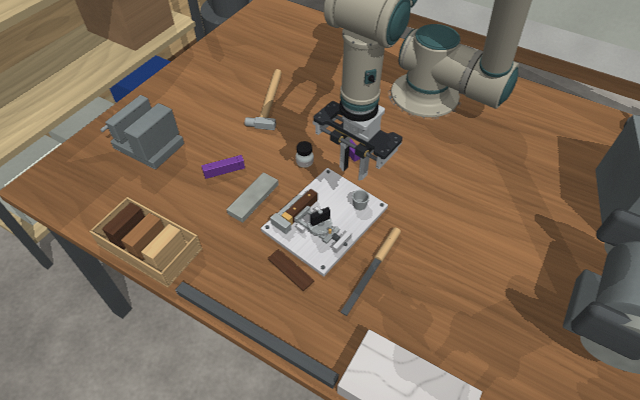

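```bash
python3 -c "
from h import *
print(r.get_obs()['t']); print(ticket.job_done())"
```

```text
21.1167
the job is handed in; nothing more can be done
None
```

I pushed the handle home against the end stop and turned the cam knob about 65° clockwise until the presser dropped. I then let go, backed off and handed the job in at about t = 21 s.

**Push:** the arm stalled against the stop at about 3.5 N. The handle's rivets were at the same place along the jig right after the push and at the end (51.1 mm from the jig's centre for the front one).

**Clamp:**
- The roller moved about 3.2 mm when followed in similar views. Two other pictures, taken from different positions, give only 2 to 2.6 mm. I trusted the first figure.
- The handle shifted about 2 mm sideways to y ≈ −58.5 mm, against the fence, and sits straight within about 0.01 rad.
- Over the last 2° of turn nothing moved any more, and the torque at the wrist was close to zero, so I stopped there. After release the bar had not turned.

**Disagreements and limits:**
- The fingertips stand about 20 to 25 mm behind the reported TCP, not 8 mm ahead as the text says. My first push therefore passed over the handle without moving it or registering any force, and I corrected the height from the pictures.
- The clamp force on the handle could not be measured. I infer it from the pad touching the handle and the handle sitting against the fence.
- The bystanders look unmoved in the last picture; I did not measure them.

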